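Fetch the power bank from the blue-lidded bin and put it on the stand

ROBOT

A 7-joint arm with a two-finger parallel gripper is mounted at the origin on the work surface. World frame = base frame: x ahead of the robot, y to its left, z up, the work surface at z = 0. Lengths are in mm, angles in rad, forces in N, time in s.
With the tool pointing down it reaches from about 400 to 875 mm from the base axis. Payload 4.4 kg.
Tool frame: the origin (TCP) lies at the very end of the fingers, on their centre line; the grasp point (between the pads) lies 19 mm behind it (ctrl.pinch_z is the z of the grasp point in the tool frame, in mm); z points along the fingers, x is the direction in which the jaws open and shut, and the axes are right-handed (so a half turn about z gives the same grasp; the last joint's range is limited). The gripper opens to 85 mm and grips with 20 to 120 N. Pads are 22 mm wide; open, the fingers measure 114 mm over their backs; the gripper's body (76 mm by 85 mm) begins 54 mm behind the grasp point. The pads swing forward as they close: fully open they stand 13 mm farther back than shut.
Start: joints at [-1.402, 0.628, 0.038, 1.517, -0.027, 0.996, -0.02], TCP at [151.196, 632.185, 231.313] pointing down, gripper open.
Joint ranges: [-3.06, 3.06], [-0.37, 2.12], [-1.25, 1.32], [0.18, 2.47], [-1.1, 4.24], [0.23, 1.98], [-2.94, 2.94]. Speed limits (rad/s): [2.57, 2.57, 3.14, 3.14, 3.14, 3.14, 3.14].

INTERFACE

Orientations are given as [roll, pitch, yaw] about the fixed x, y, z axes, in that order (R = Rz(yaw) Ry(pitch) Rx(roll)).
In Python, from cell import sensors, get_image, order, ctrl gives the robot as it stands.
- The arm moves only by the tool arm_command, never from a script. Its argument "rows" is a list that holds one entry, the list of rows, each a list of 6 numbers: the shift along the tool's x, y, z in mm, then the turn, a rotation vector about the tool's x, y, z in degrees. A call has 1 to 20 rows; each row is the pose to reach, as a shift and turn from the pose commanded when the call began, along the tool's axes at that moment; what a row does not reach only later rows make up. A row lasts 1/12 s, in which the tool goes at most 41.7 mm and 7.16 degrees, less where a joint would pass 70% of its speed; a pose out of reach is approached as far as the arm can. A call with a gripper value outside its range is refused whole. "claw" is the opening, from -1 (shut) to 1 (fully open), set as the call begins (left out, the last holds). The fingers move at their own pace and stop on an object; the grip force is fixed at half the most. Time passes only in rows, so rows that repeat a pose let the fingers close. It gives the time, the measured TCP pose, the force and the opening at its end, in the units of the state.
- sensors.read_state(): the state, without advancing time (a new reading comes with each control period).
- get_image(name): name is "side" or "top"; returns a dict with "pixels" (384x512x3 uint8, red, green, blue), "z_map" (384x512 float32, mm along the optical axis (not along the pixel's ray), 0 where there is no reading), "K" (3x3 intrinsics, pixels), "k1" (the pictures are not rectified: a ray, as slopes to the right and down, at radius r is drawn at 1 + k1 r^2 times it, then the intrinsics apply), "pose" (4x4, takes a point from camera to world coordinates). Camera axes: x right, y up, looking along -z (the intrinsics and any distortion apply to the point x, -y, -z); pixel columns grow to the right and rows downward; lengths in mm; the calibration is good to about 2 mm. A picture is of the moment at which its call begins.
- order.finish_job(): hands the job in, once; it reports no verdict.
The state is a dict: "clock": time; "qpos": joint angles; "qd": joint speeds; "tau": joint torques, N m; "eef_pos": TCP position; "tool_rot": TCP orientation; "force": force on the tool from outside, world axes, zero at the start; "torque": the same for the moment, N m; "width": finger opening in mm.
Only numpy, scipy, OpenCV 4.12 (cv2) and the standard library are available. Lean on these libraries where they do the work, as an engineer would, in place of code of your own. Each camera call takes 0.05 s, during which the arm holds its last target.

TASK

The power bank stands in its slot inside the bin with the blue lid: open only that lid, wide, slide the power bank up out of the slot by its top edge, and set it gently on the aluminium stand, lower edge on the ledge and leaning back on the backrest, upright and centred, then let go. Leave the other lids shut and the dish, lip balm and spray bottle where they are; the blue lid may stay open.

Things in the scene. Friction and masses are not known exactly. Their poses are not given: they have to be found in the camera images.
- rack: fixed plywood rack, 372 mm wide, with three like white bins side by side, 118 mm apart, lids blue, orange and green in any order. All bins lean 30 deg towards the robot. Origin on the work surface; x away from the robot, y along the row, z up. Bin axes in this frame: u = (-0.5, 0, 0.866) up out of the bin, v = (0.866, 0, 0.5) across its mouth
- bin_blue: fixed bin with the blue lid; axes as the rack's, origin 10 mm above the work surface. Its underside's middle M lies at (0, 0, 26 mm) here. Open-topped box: 124 mm deep along u, 92 mm along v, 104 mm wide in y, walls and floor 4 mm. Side ribs (|y| over 34 mm) form a slot from -8 to +12 mm along v from M, up to 60-75 mm along u; the bank in it comes out only along u
- lid_blue_hinge (a point): fixed point on the blue lid's hinge line, at the middle of the bin's far, upper rim (M + 46 mm v + 124 mm u). The hinge line runs along the bin's y. The lid is a plate 98 x 108 x 6 mm that opens upward and away from the robot; at 1.57 rad it points along u
- lid_blue (a joint): opening angle of the blue lid in rad: 0 closed, 2.6 at its stop. A stiff hinge (0.14 N m) holds it at any angle
- lid_blue_tab (a point): centre of the pull tab of the blue lid, a short round bar 24 mm long (across the lid, along the hinge axis) and 18 mm thick, its centre 26 mm out from the box's front wall, free on all sides; it moves with the lid, 118 mm from the hinge line
- lid_orange (a joint): opening angle of the orange lid in rad: 0 closed, 2.6 at its stop. A stiff hinge (0.14 N m) holds it at any angle. To be left shut
- lid_orange_tab (a point): centre of the pull tab of the orange lid, a short round bar 24 mm long (across the lid, along the hinge axis) and 18 mm thick, its centre 26 mm out from the box's front wall, free on all sides; it moves with the lid, 118 mm from the hinge line
- lid_green (a joint): opening angle of the green lid in rad: 0 closed, 2.6 at its stop. A stiff hinge (0.14 N m) holds it at any angle. To be left shut
- lid_green_tab (a point): centre of the pull tab of the green lid, a short round bar 24 mm long (across the lid, along the hinge axis) and 18 mm thick, its centre 26 mm out from the box's front wall, free on all sides; it moves with the lid, 118 mm from the hinge line
- bank_center (a point): centre of the power bank, a flat charcoal slab 110 mm long (its z, along u in the bin), 88 mm wide (its y) and 16 mm thick (its x, along v), about 0.3 kg. In the bin its top edge is 10 mm below the rim, with 34 mm of free room on each flat side to the bin's front and back walls. It may go on the stand either way round
- stand_seat (a point): corner between ledge and backrest of the stand, middle of its width, 30 mm above the work surface. z points up the front of the backrest, which leans 30 deg towards the robot; x along the ledge, away from the robot; y across. The bank seated against the backrest has its centre at about x 8, y 0, z 55 mm in this frame and its long side along z
- stand: folding aluminium stand, fixed. Base 125 x 90 mm; origin on the work surface under the seat corner. Backrest 70 mm wide, 4 mm thick, ends 65 mm up the slope; ledge 80 mm wide, 27 mm deep to a lip that rises 8 mm
- bank: the power bank's body; origin at its centre too
- dish: clear glass dish with spare keys, 100 mm across, 35 mm high, loose; bystander. Origin under its centre
- balm: blue lip balm tube, 22 mm across, 68 mm high, standing, loose; bystander. Origin under its centre
- spray: grey bottle, 52 mm across, 130 mm high, standing, loose; bystander. Origin under its centre
Things that resemble listed ones, but are neither listed nor needed, are in the scene too. What is meant by the stand is not yellow, and is the smaller of those in its own colour.

How it is judged (in metres and radians):
On the way, in this order (a step that is already met when the one before it is completed fails the run):
1. the blue lid is open by more than 1.3 rad (value of joint lid_blue above 1.3 rad), for 0.2 s.
2. the power bank is drawn up clear of its slot, centre more than 150 mm above the bin's origin (z of bank_center in the frame of bin_blue above 0.15 m), for 0.1 s.
At the end, for the whole second after the job is handed in: Power bank released and still on the stand: centre within 22 mm of its middle, 48-62 mm up the backrest, 2-20 mm in front of it; long side within 0.2 rad of its slope, faces within 0.25 rad; orange and green lids under 0.15 rad. The blue lid may be at any angle (x of bank_center in the frame of stand_seat between 0.002 and 0.02 m and y of bank_center in the frame of stand_seat between -0.022 and 0.022 m and z of bank_center in the frame of stand_seat between 0.048 and 0.062 m and angle between the z axis of bank_center and the z axis of stand_seat, either way round below 0.2 rad and angle between the x axis of bank_center and the x axis of stand_seat, either way round below 0.25 rad and linear speed of bank below 0.02 m/s and contact force between bank and the fingers below 0.1 N and value of joint each of lid_orange, lid_green below 0.15 rad); the robot touches nothing.
It fails at once if the orange or green lid is lifted more than 0.15 rad (not (value of joint each of lid_orange, lid_green below 0.15 rad)).
It fails at once if the dish, lip balm or spray bottle is moved more than 30 mm or knocked over (distance of any of dish, balm, spray from where it was at the start of the episode above 0.03 m or angle between any of dish, balm, spray's own z axis and vertical above 0.5 rad).
It fails at once if the power bank is dropped or rammed on the stand (touches it at over 0.4 m/s) (contact force between bank and stand above 0.5 N and linear speed of bank above 0.4 m/s).
It also fails if it takes over 72 s, if anything falls off the work surface, if the arm or the gripper's body presses on something with over 40 N, if the wrist force passes 120 N, or if a joint passes its speed limit or range.

## Working session

There is one attempt and no reset: what is moved stays moved. The work goes in short steps, Python scripts to look and compute and a tool call to move; the robot and the scene stay as the last step left them, time stands still between calls to the robot, and variables do not carry over. Pictures are saved under pics/ and viewed, and the job is handed in when it is done.

Besides the shell and the picture viewer there is one more tool, called after ">>>" as name(argument=value, ...), one argument or row to a line, values as JSON. arm_command: Moves the arm, as the interface text tells. Its arguments: {"type":"object","properties":{"rows":{"type":"array","items":{"type":"array","items":{"type":"array","items":{"type":"number"}}}},"claw":{"type":"number"}},"required":["rows"]}

```bash
ls; mkdir -p pics; cat > h.py <<'E'
import numpy as np, cv2
from cell import sensors, get_image, order, ctrl
def grab(n,tag):
    d=get_image(n); np.savez(f'pics/{tag}.npz',**{k:np.array(v) for k,v in d.items()})
    cv2.imwrite(f'pics/{tag}.png',cv2.cvtColor(d['pixels'],cv2.COLOR_RGB2BGR)); return d
def load(tag): return dict(np.load(f'pics/{tag}.npz'))
def pt(d,u,v,z=None,win=1):
    K=d['K'];u=float(u);v=float(v)
    x,y=(u-K[0,2])/K[0,0],(v-K[1,2])/K[1,1]
    k=float(d['k1']);a,b=x,y
    for _ in range(30):
        r2=a*a+b*b;a=x/(1+k*r2);b=y/(1+k*r2)
    if z is None:
        zz=d['z_map'][max(0,int(v)-win):int(v)+win+1,max(0,int(u)-win):int(u)+win+1];zz=zz[zz>0];z=np.median(zz) if zz.size else np.nan
    return (d['pose']@np.array([a*z,-b*z,-z,1]))[:3]
def cloud(d):
    H,W=d['z_map'].shape;K=d['K'];u,v=np.meshgrid(np.arange(W),np.arange(H))
    x,y=(u-K[0,2])/K[0,0],(v-K[1,2])/K[1,1];k=float(d['k1']);a,b=x.copy(),y.copy()
    for _ in range(30):
        r2=a*a+b*b;a=x/(1+k*r2);b=y/(1+k*r2)
    z=d['z_map'];P=np.stack([a*z,-b*z,-z,np.ones_like(z)],-1)@d['pose'].T
    P=P[...,:3].copy();P[z<=0]=np.nan;return P
def proj(d,p):
    q=np.linalg.inv(d['pose'])@np.append(p,1);x,y=q[0]/-q[2],-q[1]/-q[2];s=1+float(d['k1'])*(x*x+y*y)
    return d['K'][0,0]*x*s+d['K'][0,2],d['K'][1,1]*y*s+d['K'][1,2]
def crop(tag,u0,v0,u1,v1,s,out):
    im=cv2.imread(f'pics/{tag}.png')[v0:v1,u0:u1];cv2.imwrite(f'pics/{out}.png',cv2.resize(im,None,fx=s,fy=s,interpolation=cv2.INTER_CUBIC))
E
python3 - <<'E'
from h import *
print(sensors.read_state())
for n in ('side','top'):
    d=grab(n,n+'0');print(n,d['K'],d['k1'],d['pose'])
E
```

```text
pics
{'clock': 0.0, 'qpos': array([-1.40178764,  0.62934311,  0.03842208,  1.51838112, -0.02700298,
        0.99629049, -0.01997217]), 'qd': array([-0.00072868, -0.00099158,  0.00031282, -0.00135989,  0.00198324,
       -0.00015262, -0.00047732]), 'tau': array([-2.33393957e-04, -5.63404548e+01,  1.22647025e+00, -1.93444133e+01,
        1.10501511e-02,  1.04936783e-02,  6.30084699e-06]), 'eef_pos': array([151.04040091, 631.56021721, 230.38648555]), 'tool_rot': array([3.14158163e+00, 1.90470725e-03, 1.33602963e+00]), 'force': array([-0.24303325, -0.08377013, -0.54791869]), 'torque': array([ 0.01059187,  0.02095225, -0.01496368]), 'width': 85.52467766269918}
side [[358.83802371   0.         258.00907901]
 [  0.         358.83802371 188.89336814]
 [  0.           0.           1.        ]] -0.11620217986258091 [[-9.88957128e-01  8.63554821e-02 -1.20443055e-01  4.30035051e+02]
 [-1.47877457e-01 -5.21247115e-01  8.40496105e-01  8.51545221e+02]
 [ 9.80085111e-03  8.49025427e-01  5.28261079e-01  5.88680331e+02]
 [ 0.00000000e+00  0.00000000e+00  0.00000000e+00  1.00000000e+00]]
top [[458.48036224   0.         261.5447318 ]
 [  0.         458.48036224 183.75692923]
 [  0.           0.           1.        ]] -0.0654508301602466 [[-1.45590719e-02  9.81094437e-01 -1.92981187e-01  2.52967853e+02]
 [-9.99849383e-01 -1.24612351e-02  1.20800928e-02  1.20366942e+02]
 [ 9.44692791e-03  1.93127996e-01  9.81128092e-01  1.52571127e+03]
 [ 0.00000000e+00  0.00000000e+00  0.00000000e+00  1.00000000e+00]]
```

View pics/side0.png

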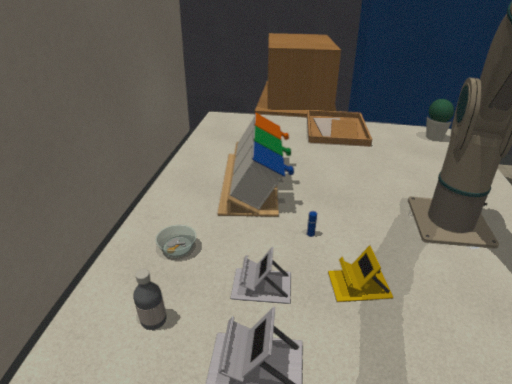

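View pics/top0.png

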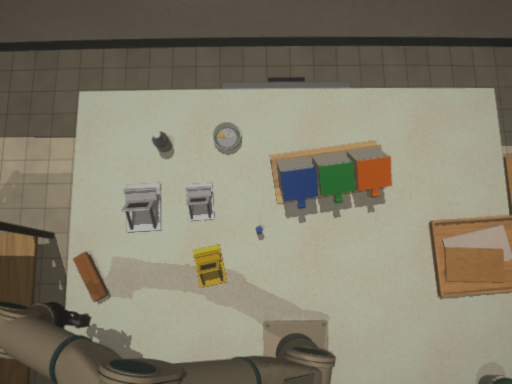

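Candidates. Stand: small aluminium at top (201,201) / side (262,278), large aluminium at top (142,207), yellow at top (209,266). I choose the small aluminium one. Blue lid: top (297,184), with its tab at (302,203). The balm is also blue, at (259,230). Next I crop in close and measure.

```bash
python3 - <<'E'
from h import *
crop('top0',260,130,410,220,5,'c1')
crop('top0',170,170,240,230,8,'c2')
crop('side0',210,105,310,215,6,'c3')
crop('side0',220,240,310,310,7,'c4')
E
```

```text
(no output)
```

View pics/c1.png

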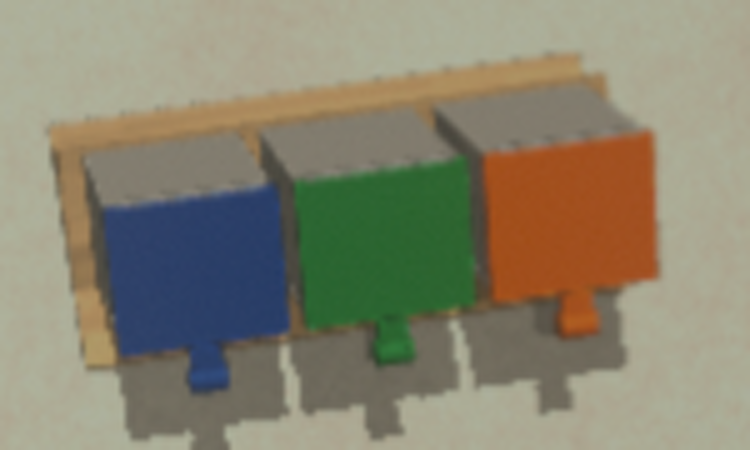

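View pics/c2.png

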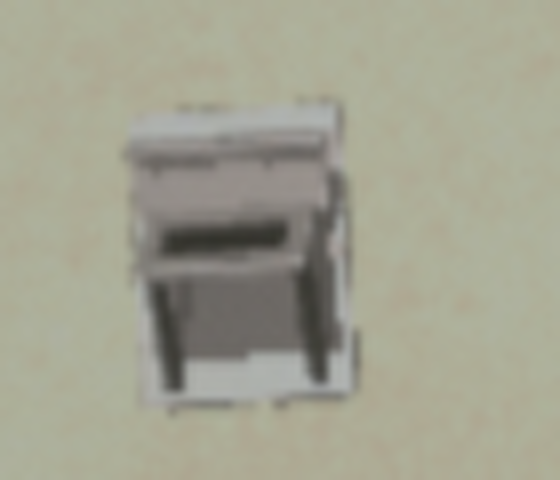

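View pics/c3.png

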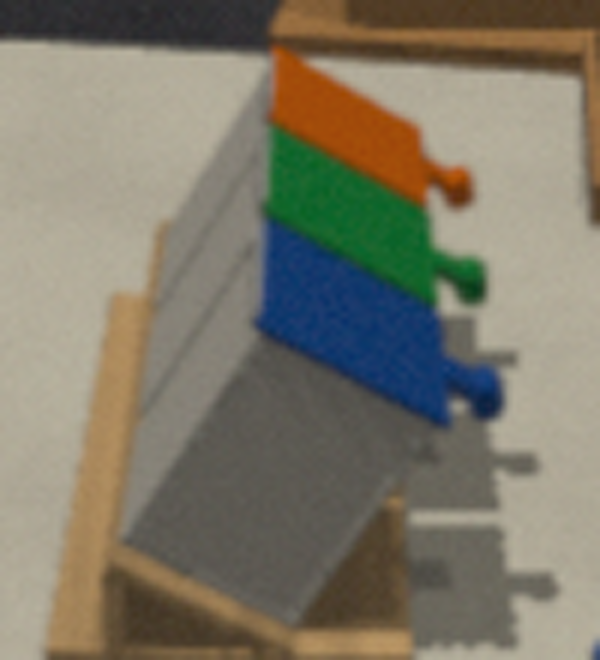

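View pics/c4.png

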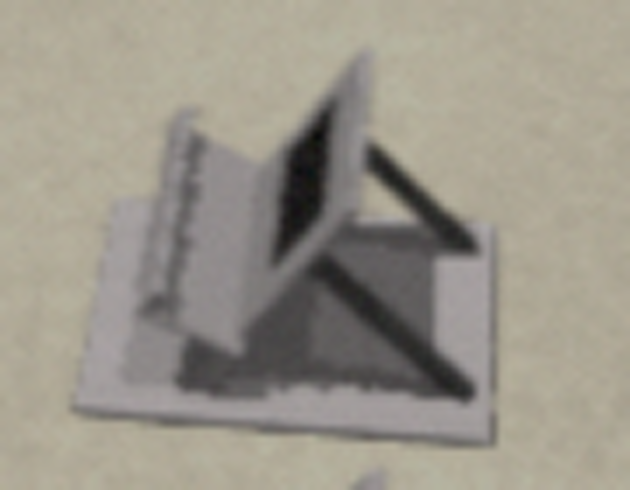

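```bash
python3 - <<'E'
from h import *
def ana(P,m,name):
    X=P[m];X=X[~np.isnan(X).any(1)];c=np.median(X,0);X=X[np.linalg.norm(X-c,axis=1)<100]
    # ransac-ish plane
    for _ in range(5):
        c=X.mean(0);_,s,V=np.linalg.svd(X-c,full_matrices=False);n=V[2]*np.sign(V[2][2]);r=(X-c)@n;X=X[abs(r)<max(3,2*r.std())]
    print(name,len(X),'c',c.round(1),'n',n.round(3),'tilt',np.degrees(np.arccos(n[2])).round(1),'yaw',np.degrees(np.arctan2(-n[1],-n[0])).round(1),'rms',((X-c)@n).std().round(2))
    return X
for t in('top0','side0'):
    d=load(t);P=cloud(d);hsv=cv2.cvtColor(d['pixels'],cv2.COLOR_RGB2HSV);H,S,V=[hsv[...,i].astype(int) for i in range(3)]
    R={'top0':{'blue':(260,150,330,203),'green':(310,150,358,197),'orange':(350,150,395,190)},'side0':{'blue':(250,140,284,180),'green':(250,125,286,160),'orange':(250,110,284,145)}}[t]
    hr={'blue':(105,125),'green':(45,85),'orange':(3,18)}
    vv,uu=np.mgrid[:384,:512]
    for n,(a,b,c,e) in R.items():
        m=(uu>=a)&(uu<c)&(vv>=b)&(vv<e)&(S>120)&(H>=hr[n][0])&(H<=hr[n][1]);ana(P,m,t+n)
    # min-area rect of mask pixels
d=load('top0');P=cloud(d)
# lid corners (blue) from crop c1 /5
lz=lambda p:(260+p[0]/5,130+p[1]/5)
for nm,p in {'b far l':(106,208),'b far r':(278,186),'b near r':(290,333),'b near l':(120,356),'tab c':(208,374),'tabL':(188,378),'tabR':(230,376)}.items():
    print(nm,pt(d,*lz(p),win=1).round(1))
d2=load('side0')
for nm,p in {'tab':(484,390),'far r(-)':(268,220),'far +y':(260,325),'near +y':(446,424),'near -':(435,300)}.items():
    print('side',nm,pt(d2,210+p[0]/6,105+p[1]/6,win=1).round(1))
print('--stand')
for nm,p in {'base near l':(145,400),'base near r':(352,392),'base far l':(130,118),'base far r':(340,106),'back top l':(150,268),'back top r':(300,262),'back mid':(225,215),'ledge mid':(230,185),'lip':(230,150),'lip l':(130,150),'lip r':(325,140)}.items():
    print(nm,pt(d,170+p[0]/8,170+p[1]/8).round(1))
for nm,p in {'back top far':(367,55),'back top near':(352,215),'corner near':(238,350),'corner -y':(265,165),'lip near':(155,310),'lip far':(188,115),'base n l':(75,408),'base n r':(493,440),'base f r':(493,228),'base f l':(115,198)}.items():
    print('side',nm,pt(d2,220+p[0]/7,240+p[1]/7).round(1))
E
```

```text
top0blue 823 c [520.8 -11.6 148. ] n [-0.497 -0.075  0.864] tilt 30.2 yaw 8.6 rms 1.8
top0green 841 c [ 536.8 -127.6  148.3] n [-0.497 -0.068  0.865] tilt 30.1 yaw 7.8 rms 2.07
top0orange 885 c [ 552.8 -244.   148.7] n [-0.495 -0.069  0.866] tilt 30.0 yaw 8.0 rms 2.08
side0blue 524 c [524.9  -3.8 150.3] n [-0.514 -0.067  0.855] tilt 31.2 yaw 7.4 rms 0.85
side0green 399 c [ 540.  -123.6  148.3] n [-0.494 -0.09   0.865] tilt 30.2 yaw 10.3 rms 1.09
side0orange 318 c [ 556.2 -241.3  147.4] n [-0.51  -0.066  0.858] tilt 30.9 yaw 7.4 rms 0.88
b far l [556.8  43.5 168.5]
b far r [569.  -61.6 169.5]
b near r [505.2 -87.6   7.2]
b near l [490.7  27.4   9.8]
tab c [461.5 -20.3 119.2]
tabL [475.6 -18.    6.9]
tabR [477.2 -46.7   2.4]
side tab [464.1 -10.5 116.7]
side far r(-) [573.4 -71.  165.6]
side far +y [558.7  44.3 169.4]
side near +y [484.2 -72.3  62.1]
side near - [493.5 -84.2 123.6]
--stand
base near l [432.4 348.2   3.4]
base near r [4.350e+02 2.622e+02 4.000e-01]
base far l [552.9 356.9   0. ]
base far r [5.568e+02 2.678e+02 4.000e-01]
back top l [476.1 335.5  80.4]
back top r [479.6 276.9  68.8]
back mid [505.3 312.1  31.7]
ledge mid [517.  309.5  36.5]
lip [529.3 308.1  49.4]
lip l [537.7 355.6   7.5]
lip r [540.8 273.3   8.2]
side back top far [480.4 274.4  81.9]
side back top near [476.8 341.7  81.1]
side corner near [510.7 331.3   8.7]
side corner -y [511.3 273.2  30.6]
side lip near [532.1 350.5  42.8]
side lip far [535.7 274.4  49.4]
side base n l [556.3 355.    1.1]
side base n r [ 4.316e+02  3.466e+02 -4.000e-01]
side base f r [438.2 259.8   0.7]
side base f l [562.1 264.8  -0. ]
```

```bash
cat >> h.py <<'E'
from scipy.optimize import least_squares
from scipy.spatial.transform import Rotation as Rn
def Rz(a): return np.array([[np.cos(a),-np.sin(a),0],[np.sin(a),np.cos(a),0],[0,0,1]])
U=np.array([-.5,0,np.sqrt(.75)]);Vv=np.array([np.sqrt(.75),0,.5])
def binp(v,y,u): return np.array([0,0,36.])+v*Vv+u*U+np.array([0,y,0])   # world-yaw-free, blue bin frame (z world)
E
python3 - <<'E'
from h import *
T=lambda p:(260+p[0]/5,130+p[1]/5); S=lambda p:(210+p[0]/6,105+p[1]/6)
ob=[]
dt,ds=load('top0'),load('side0')
# lid corners: (v,y,u)
def lid(off): return {'fl':(46,54+off,130),'fr':(46,-54+off,130),'nl':(-52,54+off,130),'nr':(-52,-54+off,130)}
top={0:{'fl':(106,208),'fr':(278,186),'nr':(290,333),'nl':(120,356)},-118:{'fl':(296,182),'fr':(468,158),'nr':(476,305),'nl':(304,328)},-236:{'fl':(486,154),'fr':(654,132),'nr':(659,278),'nl':(494,302)}}
side={0:{'fl':(258,325),'nl':(448,426)},-118:{'nl':(436,304)},-236:{'nl':(426,205),'nr':(420,126),'fr':(276,44)}}
obT=[(dt,np.array(lid(o)[k],float),T(p)) for o in top for k,p in top[o].items()]
obS=[(ds,np.array(lid(o)[k],float),S(p)) for o in side for k,p in side[o].items()]
obT.append((dt,np.array((-72,0,133.)),T((208,374))))if 0 else None
def res(q,ob):
    return np.concatenate([np.array(proj(d,Rz(q[2])@binp(*c)+np.array([q[0],q[1],q[3] if len(q)>3 else 0])))-p for d,c,p in ob])
for ob,n in((obT,'top'),(obS,'side'),(obT+obS,'both')):
  for x0 in([590,-10,.137],[590,-10,.137,0]):
    r=least_squares(res,x0,args=(ob,),loss='soft_l1');print(n,r.x.round(4),'deg',np.degrees(r.x[2]).round(2),'rms px',np.sqrt(np.mean(res(r.x,ob)**2)).round(2))
# stand: seat frame
T2=lambda p:(170+p[0]/8,170+p[1]/8); S2=lambda p:(220+p[0]/7,240+p[1]/7)
def st(x,y,z): return np.array([0,0,30.])+x*Vv+z*U+np.array([0,y,0])
# top of backrest front edge at z=65; ledge edge x=27,y=+-40 (with lip 8)
oT=[(dt,st(-4,35,65),T2((150,272))),(dt,st(-4,-35,65),T2((302,264))),(dt,st(29,40,8),T2((130,148))),(dt,st(29,-40,8),T2((326,134)))]
oS=[(ds,st(-2,-35,65),S2((367,52))),(ds,st(-2,35,65),S2((354,215))),(ds,st(0,40,0),S2((238,348))),(ds,st(29,40,8),S2((155,308))),(ds,st(29,-40,8),S2((190,110)))]
def res2(q,ob): return np.concatenate([np.array(proj(d,Rz(q[2])@c+np.array([q[0],q[1],0])))-p for d,c,p in ob])
for ob,n in((oT,'top'),(oS,'side'),(oT+oS,'both')):
    r=least_squares(res2,[510,308,.05],args=(ob,),loss='soft_l1');print('stand',n,r.x.round(3),np.degrees(r.x[2]).round(2),res2(r.x,ob).round(1))
    if n=='both': q=r.x
import math
# base extents with that pose
for nm,d,f,pts in(('top',dt,T2,[(145,402),(354,394),(128,116),(340,104)]),('side',ds,S2,[(493,440),(493,228),(75,408),(115,198)])):
    for p in pts:
        u,v=f(p);K=d['K']
        # intersect ray with z=2
        a=pt(d,u,v,z=1000.);c=d['pose'][:3,3];t=(2-c[2])/(a-c)[2];w=c+t*(a-c);print(nm,(Rz(q[2]).T@(w-np.array([q[0],q[1],0]))).round(1))
E
```

```text
top [ 5.883522e+02 -4.807900e+00  1.299000e-01] deg 7.44 rms px 0.32
top [ 5.898306e+02 -6.116800e+00  1.297000e-01 -7.090000e+00] deg 7.43 rms px 0.29
side [ 5.92479e+02 -3.58380e+00  1.32400e-01] deg 7.59 rms px 0.29
side [ 5.929547e+02 -8.452000e+00  1.323000e-01 -2.389500e+00] deg 7.58 rms px 0.28
both [ 5.898106e+02 -4.705900e+00  1.291000e-01] deg 7.39 rms px 0.59
both [ 5.900104e+02 -5.126000e+00  1.293000e-01 -1.178000e+00] deg 7.41 rms px 0.57
stand top [5.1131e+02 3.0740e+02 5.3000e-02] 3.01 [-1.8  0.1  1.2 -0.3  0.1 -0.   0.   0.2]
stand side [5.11780e+02 3.13265e+02 6.70000e-02] 3.84 [ 0.2 -0.3  0.3  0.1 -0.9  1.2  0.5 -1.1 -0.2  0.1]
stand both [5.11771e+02 3.11206e+02 5.80000e-02] 3.33 [-2.9  0.   0.1 -0.5 -1.1 -0.1 -1.2 -0.   0.4 -0.8  0.2 -0.6 -0.9  0.4
  0.5 -2.   0.1 -0.5]
top [-77.8  41.8   2. ]
top [-80.6 -45.4   2. ]
top [44.2 43.8  2. ]
top [ 43.  -46.1   2. ]
side [-77.9  42.    2. ]
side [-76.3 -45.8   2. ]
side [46.8 41.9  2. ]
side [ 47.2 -47.2   2. ]
```

```bash
cat >> h.py <<'E'
import json,os
BIN=(np.array([590.3,-4.5,0]),np.radians(7.45)); ST=(np.array([511.5,309.3,0]),np.radians(3.3))
def B(v,y,u): return Rz(BIN[1])@binp(v,y,u)+BIN[0]
def S(x,y,z): return Rz(ST[1])@(np.array([0,0,30.])+x*Vv+z*U+np.array([0,y,0]))+ST[0]
def tool(yaw,jaw,tilt=30):   # tool z tilted forward by tilt deg; jaw 'y' or 'v'
    t=np.radians(tilt);z=np.array([np.sin(t),0,-np.cos(t)]);x=np.array([0,1.,0]) if jaw=='y' else np.array([np.cos(t),0,np.sin(t)])
    return Rz(yaw)@np.stack([x,np.cross(z,x),z],1)
def getc():
    if os.path.exists('cmd.json'):
        c=json.load(open('cmd.json'));return np.array(c['p']),np.array(c['R'])
    return np.array([151.196,632.185,231.313]),Rn.from_euler('xyz',[np.pi,0,1.336]).as_matrix()
def meas():
    s=sensors.read_state();return s['eef_pos'],Rn.from_euler('xyz',s['tool_rot']).as_matrix(),s
def did(row):  # update commanded pose after a row fully reached
    p,R=getc();p=p+R@np.array(row[:3]);R=R@Rn.from_rotvec(np.radians(row[3:])).as_matrix();json.dump({'p':p.tolist(),'R':R.tolist()},open('cmd.json','w'))
    m=meas();print('cmd',p.round(1),'meas',m[0].round(1),'rotdiff deg',np.degrees(Rn.from_matrix(R.T@m[1]).as_rotvec()).round(2),'F',m[2]['force'].round(1),'w',round(m[2]['width'],1),'t',round(m[2]['clock'],2))
def go(p,R):
    p0,R0=getc();print('row',(R0.T@(p-p0)).round(1),np.degrees(Rn.from_matrix(R0.T@R).as_rotvec()).round(2),'to',np.round(p,1))
E
python3 - <<'E'
from h import *
tab=B(-72,0,126);print('tab',tab)
R=tool(BIN[1],'y')
go(np.array([430,280,290.]),R)
E
```

```text
tab [466.00435914 -20.75349578 109.11920088]
row [-277.7  353.1  -58.7] [-29.66   5.47 -20.42] to [430. 280. 290.]
```

>>> arm_command(
  rows=[
    [[-278,353,-59,-29.7,5.5,-20.4],[-278,353,-59,-29.7,5.5,-20.4],[-278,353,-59,-29.7,5.5,-20.4],[-278,353,-59,-29.7,5.5,-20.4],[-278,353,-59,-29.7,5.5,-20.4],[-278,353,-59,-29.7,5.5,-20.4],[-278,353,-59,-29.7,5.5,-20.4],[-278,353,-59,-29.7,5.5,-20.4],[-278,353,-59,-29.7,5.5,-20.4],[-278,353,-59,-29.7,5.5,-20.4],[-278,353,-59,-29.7,5.5,-20.4],[-278,353,-59,-29.7,5.5,-20.4],[-278,353,-59,-29.7,5.5,-20.4],[-278,353,-59,-29.7,5.5,-20.4],[-278,353,-59,-29.7,5.5,-20.4],[-278,353,-59,-29.7,5.5,-20.4]],
  ],
  claw=0.2,
)

```text
clock: 1.43
eef_pos: [428.8, 281.4, 289.9]
tool_rot: [2.618, -0.0, 1.704]
force: [-0.4, 0.2, -1.4]
width: 51.0
```

```bash
python3 - <<'E'
from h import *
did([-278,353,-59,-29.7,5.5,-20.4])
tab=B(-72,0,126);R=tool(BIN[1],'y');u=Rz(BIN[1])@U
go(tab+70*u,R)
E
```

```text
cmd [429.8 279.7 290.3] meas [428.8 281.4 289.9] rotdiff deg [ 0.03  0.09 -0.18] F [-0.4  0.2 -1.4] w 51.0 t 1.43
row [-302.7  -93.2   85.2] [ 0.04 -0.02 -0.02] to [431.3 -25.3 169.7]
```

>>> arm_command(
  rows=[
    [[-303,-93,85,0,0,0],[-303,-93,85,0,0,0],[-303,-93,85,0,0,0],[-303,-93,85,0,0,0],[-303,-93,85,0,0,0],[-303,-93,85,0,0,0],[-303,-93,85,0,0,0],[-303,-93,85,0,0,0],[-303,-93,85,0,0,0],[-303,-93,85,0,0,0],[-303,-93,85,0,0,0],[-303,-93,85,0,0,0],[-303,-93,85,0,0,0]],
  ],
)

```text
clock: 2.52
eef_pos: [462.5, 63.8, 198.4]
tool_rot: [2.655, 0.004, 1.71]
force: [0.2, 0.1, 0.4]
width: 51.1
```

```bash
python3 - <<'E'
from h import *
did([-303,-93,85,0,0,0])
tab=B(-72,0,126);R=tool(BIN[1],'y');u=Rz(BIN[1])@U
go(tab-9*u,R)
grab('side','s1');grab('top','t1');crop('s1',190,90,340,210,5,'s1c')
crop('t1',260,130,360,230,6,'t1c')
E
```

```text
cmd [431.4 -25.6 170. ] meas [462.5  63.8 198.4] rotdiff deg [ 2.14  0.07 -0.6 ] F [0.2 0.1 0.4] w 51.1 t 2.52
row [ 0.3 -0.3 79.2] [ 0.04 -0.02 -0.02] to [470.5 -20.2 101.3]
```

View pics/s1c.png

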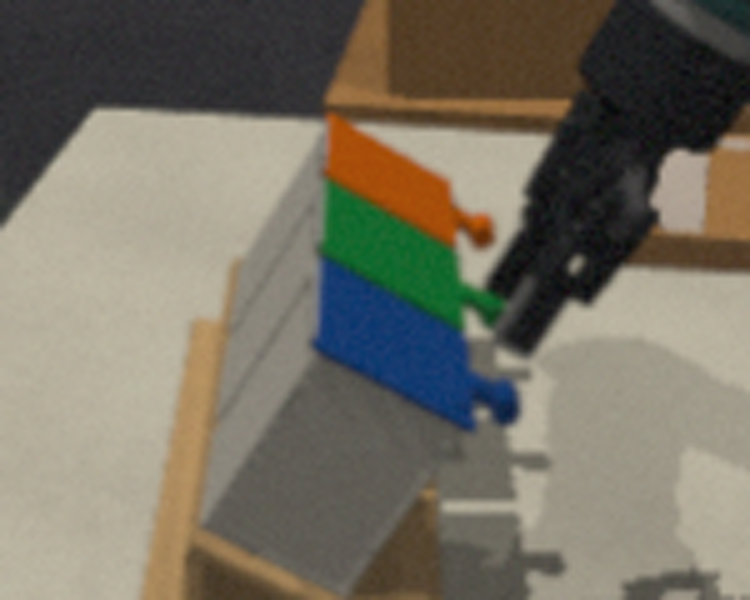

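View pics/t1c.png

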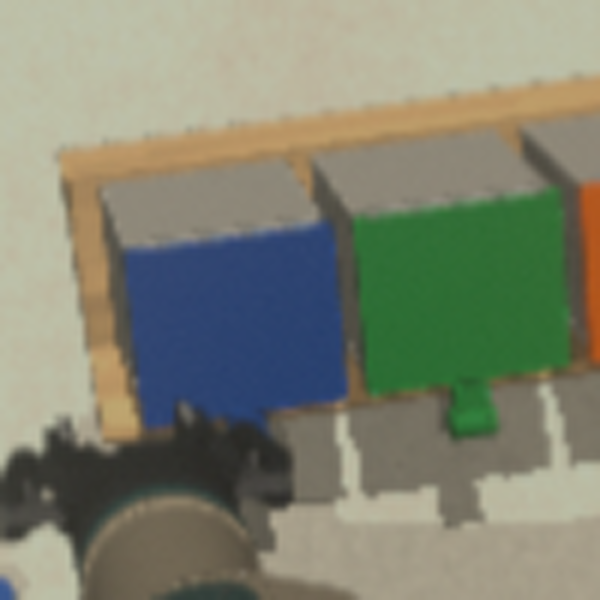

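The arm had not reached the target because a joint limit slowed it. I resync from the measured pose.

```bash
cat >> h.py <<'E'
def sync():
    m=meas();json.dump({'p':m[0].tolist(),'R':m[1].tolist()},open('cmd.json','w'));print('sync',m[0].round(1),m[2]['tool_rot'].round(3),'F',m[2]['force'].round(1),'w',round(m[2]['width'],1),'t',round(m[2]['clock'],2),'q',m[2]['qpos'].round(2))
E
python3 - <<'E'
from h import *
sync()
tab=B(-72,0,126);R=tool(BIN[1],'y');u=Rz(BIN[1])@U
go(tab+60*u,R)
E
```

```text
sync [462.1  53.1 195.9] [2.661 0.007 1.689] F [-0.3 -0.2 -0.1] w 51.6 t 2.62 q [ 0.63  0.55 -1.2   2.47  1.7   0.64 -0.25]
row [-73.9 -47.2  15.2] [-2.45  0.69 -0.41] to [436.3 -24.6 161.1]
```

```bash
python3 - <<'E'
from h import *
tab=B(-72,0,126)
go(tab+[0,0,80],tool(BIN[1],'y',0))
E
```

```text
row [-73.7  -7.6   4.2] [27.55  0.56 -0.58] to [466.  -20.8 189.1]
```

>>> arm_command(
  rows=[
    [[0,0,0,7,0,0],[0,0,0,14,0,0],[0,0,0,21,0,0],[0,0,0,27.5,0.5,-0.6],[-15,-2,1,27.5,0.5,-0.6],[-30,-4,2,27.5,0.5,-0.6],[-45,-5,3,27.5,0.5,-0.6],[-60,-7,4,27.5,0.5,-0.6],[-74,-8,4,27.5,0.5,-0.6],[-74,-8,4,27.5,0.5,-0.6],[-74,-8,4,27.5,0.5,-0.6],[-74,-8,4,27.5,0.5,-0.6]],
  ],
)

```text
clock: 3.62
eef_pos: [466.4, -11.2, 191.2]
tool_rot: [3.137, 0.002, 1.72]
force: [0.6, -0.4, -0.4]
width: 51.2
```

```bash
python3 - <<'E'
from h import *
did([-74,-8,4,27.5,.5,-.6]);sync()
tab=B(-72,0,126)
go(tab+[0,0,-10],tool(BIN[1],'y',0))
E
```

```text
cmd [465.6 -21.1 189.2] meas [466.4 -11.2 191.2] rotdiff deg [-0.21 -0.04 -1.08] F [ 0.6 -0.4 -0.4] w 51.2 t 3.62
sync [466.4 -11.2 191.2] [3.137e+00 2.000e-03 1.720e+00] F [ 0.6 -0.4 -0.4] w 51.2 t 3.62 q [ 0.71  0.68 -1.16  2.04  0.79  0.96  0.84]
row [-9.2 -2.3 92.1] [0.26 0.1  1.08] to [466.  -20.8  99.1]
```

>>> arm_command(
  rows=[
    [[-9,-2,0,0.3,0,1],[-9,-2,0,0.3,0,1],[-9,-2,0,0.3,0,1],[-9,-2,10,0.3,0,1],[-9,-2,20,0.3,0,1],[-9,-2,30,0.3,0,1],[-9,-2,40,0.3,0,1],[-9,-2,40,0.3,0,1],[-9,-2,40,0.3,0,1]],
  ],
)

```text
clock: 4.37
eef_pos: [465.3, -22.2, 150.2]
tool_rot: [-3.139, 0.002, 1.701]
force: [0.2, -0.2, -0.2]
width: 51.0
```

```bash
python3 - <<'E'
from h import *
did([-9,-2,40,.3,0,1])
tab=B(-72,0,126)
go(tab+[0,0,-10],tool(BIN[1],'y',0))
grab('side','s2');grab('top','t2');crop('s2',230,90,350,190,6,'s2c')
crop('t2',260,150,360,230,7,'t2c')
m=meas()
for n in('s2','t2'): print(n,proj(load(n),m[0]),proj(load(n),tab))
E
```

```text
cmd [466.  -20.5 151.2] meas [465.3 -22.2 150.2] rotdiff deg [ 0.12 -0.01  0.09] F [ 0.2 -0.2 -0.2] w 51.0 t 4.37
row [-0.2  0.  52.1] [-0.04  0.1   0.08] to [466.  -20.8  99.1]
s2 (np.float64(290.987047252727), np.float64(156.76796670285054)) (np.float64(290.1005618174858), np.float64(170.57998542949147))
t2 (np.float64(303.1401029615317), np.float64(201.7529853677339)) (np.float64(301.3989246906412), np.float64(203.84667184263125))
```

View pics/s2c.png

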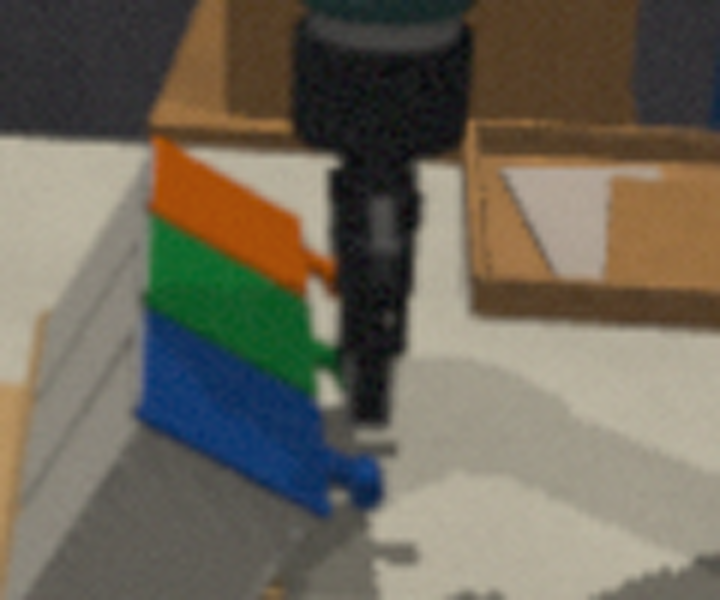

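View pics/t2c.png

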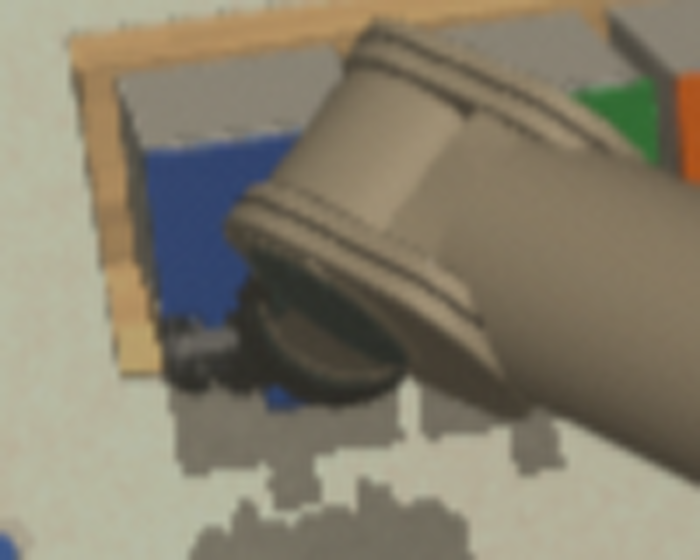

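>>> arm_command(
  rows=[
    [[1,1,12,0,0,0],[1,1,24,0,0,0],[1,1,36,0,0,0],[1,1,46,0,0,0],[1,1,52,0,0,0],[1,1,52,0,0,0],[1,1,52,0,0,0]],
  ],
)

```text
clock: 5.05
eef_pos: [467.0, -21.2, 99.4]
tool_rot: [-3.141, 0.002, 1.7]
force: [-0.3, -0.2, -0.5]
width: 51.3
```

```bash
python3 - <<'E'
from h import *
did([1,1,52,0,0,0])
grab('side','s3');crop('s3',250,120,330,190,9,'s3c')
E
```

```text
cmd [466.8 -19.4  99.2] meas [467.  -21.2  99.4] rotdiff deg [-0.   -0.03  0.13] F [-0.3 -0.2 -0.5] w 51.3 t 5.05
```

View pics/s3c.png

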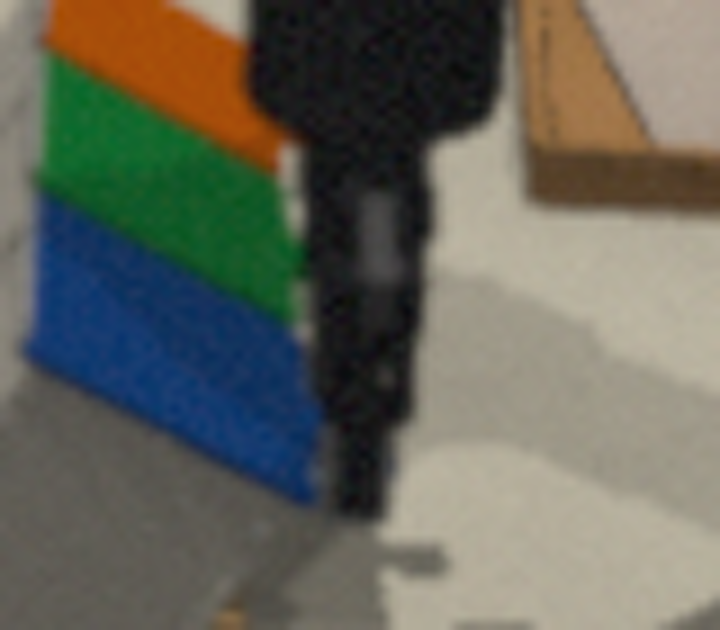

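>>> arm_command(
  rows=[
    [[0,0,0,0,0,0],[0,0,0,0,0,0],[0,0,0,0,0,0],[0,0,0,0,0,0],[0,0,0,0,0,0],[0,0,0,0,0,0]],
  ],
  claw=-1,
)

```text
clock: 5.6
eef_pos: [467.0, -20.1, 99.9]
tool_rot: [3.141, 0.001, 1.701]
force: [-1.4, 2.0, 6.0]
width: 22.9
```

```bash
python3 - <<'E'
from h import *
did([0]*6)
# arc relative to closed, in yaw frame; tool axes: x=y', y=?, z=down
R=tool(BIN[1],'y',0)
for deg in range(0,131,10):
    t=np.radians(deg);r=lambda a:118*(-np.cos(a)*Vv+np.sin(a)*U)
    # tab may sit ~2mm above hinge: include angle offset 1 deg
    d=Rz(BIN[1])@(r(t)-r(0));print(deg,(getc()[1].T@d).round(0))
E
```

```text
cmd [466.8 -19.4  99.2] meas [467.  -20.1  99.9] rotdiff deg [-0.06  0.05  0.1 ] F [-1.4  2.   6. ] w 22.9 t 5.6
0 [0. 0. 0.]
10 [ -0.  -9. -19.]
20 [ -0. -14. -39.]
30 [ -0. -16. -59.]
40 [ -0. -14. -79.]
50 [ -0.  -9. -99.]
60 [  -0.   -0. -118.]
70 [  -0.   12. -135.]
80 [  -0.   26. -149.]
90 [  -0.   43. -161.]
100 [  -0.   62. -170.]
110 [  -0.   82. -175.]
120 [  -0.  102. -177.]
130 [  -0.  123. -175.]
```

>>> arm_command(
  rows=[
    [[0,-5,-10,0,0,0],[0,-9,-19,0,0,0],[0,-12,-29,0,0,0],[0,-14,-39,0,0,0],[0,-15,-49,0,0,0],[0,-16,-59,0,0,0],[0,-15,-69,0,0,0],[0,-14,-79,0,0,0],[0,-12,-89,0,0,0],[0,-9,-99,0,0,0],[0,-9,-99,0,0,0]],
  ],
)

```text
clock: 6.52
eef_pos: [461.7, -20.8, 200.4]
tool_rot: [3.134, 0.0, 1.7]
force: [8.9, 4.2, -7.2]
width: 22.6
```

```bash
python3 - <<'E'
from h import *
did([0,-9,-99,0,0,0])
grab('side','s4');crop('s4',200,60,350,180,5,'s4c')
R=getc()[1]
for deg in range(50,141,5):
    t=np.radians(deg);r=lambda a:118*(-np.cos(a)*Vv+np.sin(a)*U)
    d=Rz(BIN[1])@(r(t)-r(np.radians(50)));print(deg,(R.T@d).round(0))
E
```

```text
cmd [457.9 -20.4 198.2] meas [461.7 -20.8 200.4] rotdiff deg [-0.47  0.09  0.13] F [ 8.9  4.2 -7.2] w 22.6 t 6.52
50 [0. 0. 0.]
55 [ -0.   4. -10.]
60 [ -0.   9. -19.]
65 [ -0.  14. -27.]
70 [ -0.  20. -36.]
75 [ -0.  27. -43.]
80 [ -0.  35. -50.]
85 [ -0.  43. -56.]
90 [ -0.  52. -62.]
95 [ -0.  61. -67.]
100 [ -0.  70. -71.]
105 [ -0.  80. -74.]
110 [ -0.  90. -76.]
115 [ -0. 101. -77.]
120 [ -0. 111. -78.]
125 [ -0. 121. -77.]
130 [ -0. 131. -76.]
135 [ -0. 141. -74.]
140 [ -0. 151. -71.]
```

View pics/s4c.png

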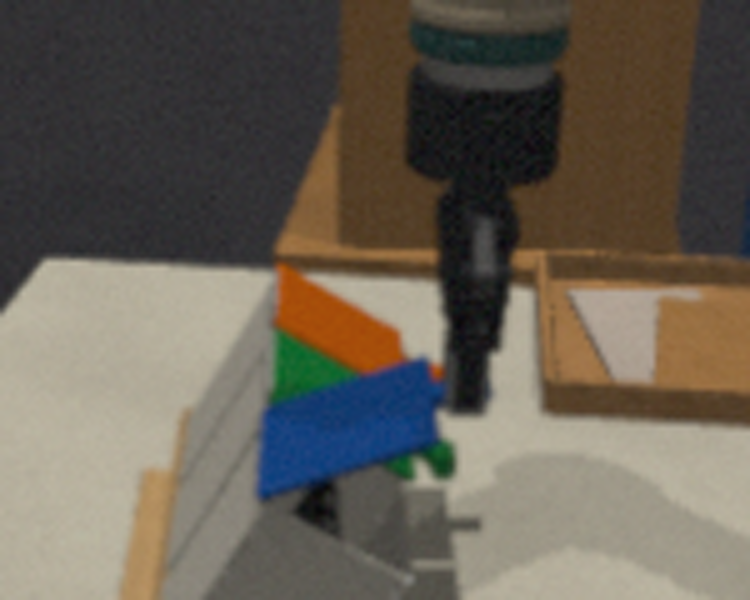

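>>> arm_command(
  rows=[
    [[0,5,-9,0,0,0],[0,11,-18,0,0,0],[0,16,-26,0,0,0],[0,22,-34,0,0,0],[0,29,-42,0,0,0],[0,37,-49,0,0,0],[0,45,-55,0,0,0],[0,54,-61,0,0,0],[0,63,-66,0,0,0],[0,72,-70,0,0,0],[0,82,-73,0,0,0],[0,92,-75,0,0,0],[0,103,-76,0,0,0],[0,113,-77,0,0,0],[0,123,-77,0,0,0],[0,133,-76,0,0,0],[0,133,-76,0,0,0]],
  ],
)

```text
clock: 7.98
eef_pos: [588.1, -3.9, 272.5]
tool_rot: [-3.135, 0.0, 1.702]
force: [-2.2, 3.1, -7.5]
width: 21.8
```

```bash
python3 - <<'E'
from h import *
did([0,133,-76,0,0,0])
grab('side','s5');crop('s5',200,40,350,160,5,'s5c')
E
```

```text
cmd [589.8  -2.9 274.1] meas [588.1  -3.9 272.5] rotdiff deg [0.31 0.09 0.02] F [-2.2  3.1 -7.5] w 21.8 t 7.98
```

View pics/s5c.png

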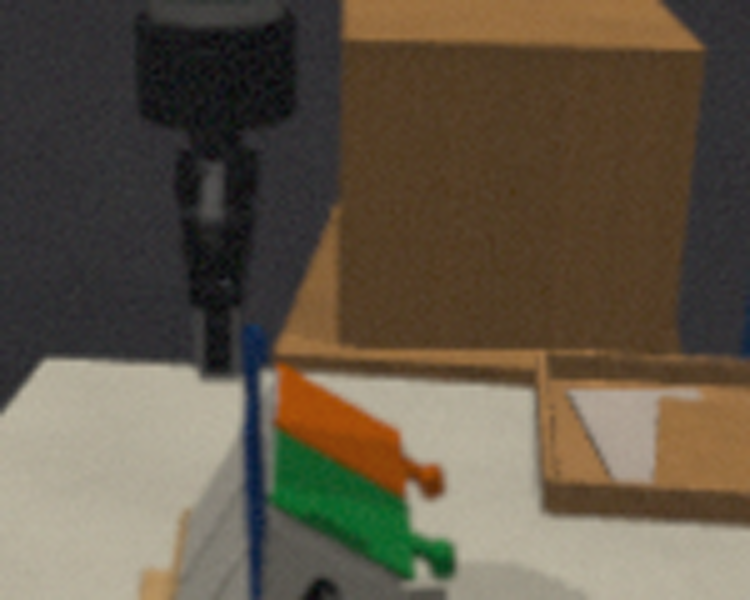

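>>> arm_command(
  rows=[
    [[0,0,0,0,0,0],[0,0,0,0,0,0],[0,0,0,0,0,0],[0,0,-5,0,0,0],[0,0,-20,0,0,0],[0,0,-40,0,0,0],[0,0,-60,0,0,0],[0,0,-80,0,0,0],[0,0,-80,0,0,0],[0,0,-80,0,0,0]],
  ],
  claw=0.2,
)

```text
clock: 8.87
eef_pos: [590.6, -4.7, 355.8]
tool_rot: [3.139, 0.004, 1.699]
force: [-0.6, -0.8, -0.2]
width: 51.2
```

```bash
python3 - <<'E'
from h import *
did([0,0,-80,0,0,0])
grab('side','s6');crop('s6',200,60,350,180,5,'s6c')
grab('top','t6');crop('t6',240,100,360,220,6,'t6c')
print(meas()[2]['qpos'].round(2))
E
```

```text
cmd [589.9  -2.7 354.1] meas [590.6  -4.7 355.8] rotdiff deg [-0.18 -0.1   0.18] F [-0.6 -0.8 -0.2] w 51.2 t 8.87
[ 0.6   0.65 -1.16  1.5   0.6   1.39  1.11]
```

View pics/s6c.png

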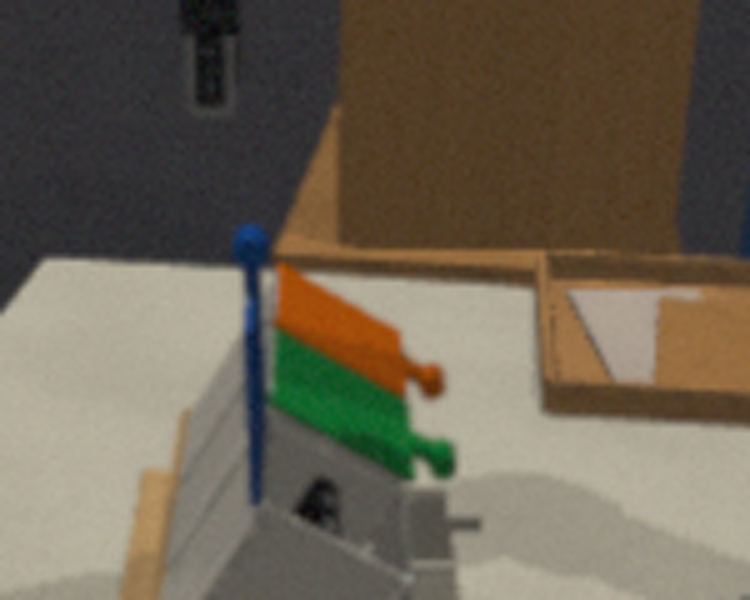

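View pics/t6c.png

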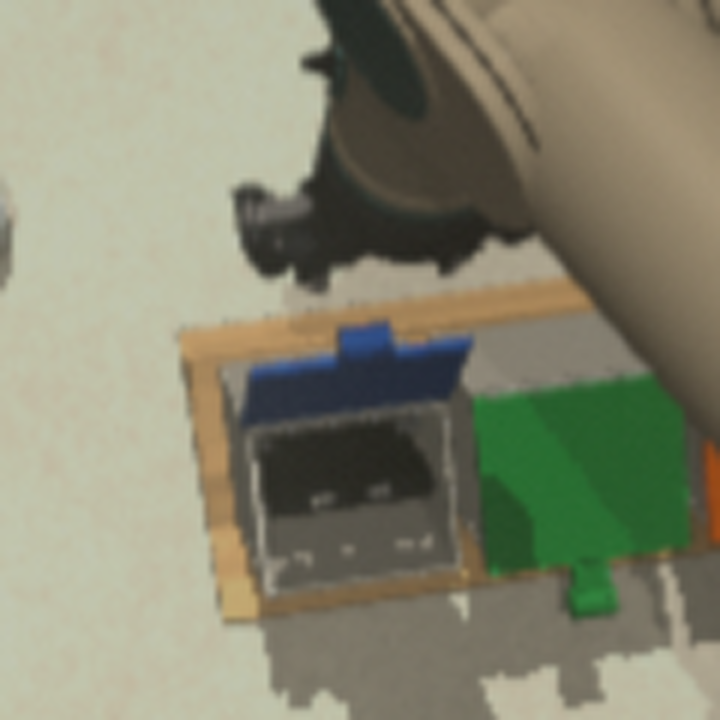

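Lid open; the bank is visible as a dark slab at t6 (297,178). Next I measure it in bin axes.

```bash
python3 - <<'E'
from h import *
for t in('t6','s6'):
    d=load(t);P=cloud(d);W=(P-BIN[0])@Rz(BIN[1])-np.array([0,0,36.]);v=W@Vv;u=W@U;y=W[...,1]
    g=d['pixels'].max(-1)
    m=(abs(v)<50)&(abs(y)<54)&(u>20)&(u<135)&(g<75)
    print(t,m.sum())
    for a in range(80,130,4):
        k=m&(u>=a)&(u<a+4)
        if k.sum()>3: print(a,k.sum(),'v',np.percentile(v[k],[5,50,95]).round(1),'y',np.percentile(y[k],[2,98]).round(1))
    # rim (bright thin) check
    for nm,(a,b) in {'':(0,0)}.items(): pass
    k=(u>122)&(u<128)&(abs(v)<60)&(abs(y)<60)&(g>75);print('rim v',np.percentile(v[k],[2,98]).round(1),'y',np.percentile(y[k],[2,98]).round(1),k.sum())
    L=(d['pixels'][...,2].astype(int)>d['pixels'][...,0]+25)&(abs(y)<60)&(u>120)&(u<260)
    vv=v[L];uu=u[L];print('lid angle',np.degrees(np.arctan2(np.median(uu)-124,-(np.median(vv)-46))).round(0),L.sum())
E
```

```text
t6 416
80 8 v [4.6 5.9 7.8] y [-31.4  40. ]
84 10 v [-15.3   5.3   6.2] y [-46.4  33. ]
88 17 v [-6.1  5.8  7.2] y [-46.   31.5]
92 12 v [3.8 5.3 6.5] y [-37.1  42. ]
96 10 v [4.  5.7 7.2] y [-32.1  42.1]
100 12 v [4.  5.5 7.1] y [-35.4  37. ]
104 12 v [-1.4  5.6  7.9] y [-33.9  39.7]
108 36 v [-9.5  1.9  7.5] y [-34.8  47.6]
112 53 v [-7.8 -0.5  6.3] y [-38.   45.8]
116 42 v [-6.8 -0.4  6.7] y [-38.4  42.7]
120 5 v [-3.8  5.2 44.8] y [-46.1  33.1]
124 11 v [45.  45.6 47.2] y [-40.9  44.3]
128 10 v [46.7 47.9 49.2] y [-39.7  48.1]
rim v [-47.4  44.2] y [-49.8  53.2] 118
lid angle 123.0 119
s6 81
96 4 v [6.2 7.7 8.3] y [-49.3 -14.8]
100 6 v [7.  7.4 8. ] y [-34.8  -6.8]
104 8 v [7.2 7.6 7.8] y [-39.1   7.1]
108 4 v [6.1 6.9 8.2] y [-36.   11.8]
112 41 v [-4.4  2.7  7.5] y [-37.2  23.6]
116 7 v [-2.   0.2  2.3] y [-30.1  18.3]
124 4 v [32.8 48.  48.4] y [-23.1  46.7]
rim v [-42.8  48.1] y [-52.   53.9] 136
lid angle 123.0 153
```

```bash
python3 - <<'E'
from h import *
sync();R=tool(BIN[1],'v')
go(np.array([490,-10,310.]),R)
p,R0=getc();print((R0.T@([490-p[0],0,0])).round(0))
E
```

```text
sync [589.7  -5.3 353.7] [-3.140e+00  3.000e-03  1.699e+00] F [ 0.6 -0.1 -1.5] w 51.2 t 8.97 q [ 0.6   0.65 -1.16  1.5   0.6   1.39  1.11]
row [  8.3 -99.4  43.8] [-23.4   23.74  87.71] to [490. -10. 310.]
[ 13. -99.   0.]
```

>>> arm_command(
  rows=[
    [[8,-40,10,0,0,0],[8,-80,30,-2,2,7],[8,-99,44,-4,4,14],[8,-99,44,-6,6,20],[8,-99,44,-23.4,23.7,87.7],[8,-99,44,-23.4,23.7,87.7],[8,-99,44,-23.4,23.7,87.7],[8,-99,44,-23.4,23.7,87.7],[8,-99,44,-23.4,23.7,87.7],[8,-99,44,-23.4,23.7,87.7],[8,-99,44,-23.4,23.7,87.7],[8,-99,44,-23.4,23.7,87.7],[8,-99,44,-23.4,23.7,87.7],[8,-99,44,-23.4,23.7,87.7],[8,-99,44,-23.4,23.7,87.7],[8,-99,44,-23.4,23.7,87.7],[8,-99,44,-23.4,23.7,87.7],[8,-99,44,-23.4,23.7,87.7],[8,-99,44,-23.4,23.7,87.7],[8,-99,44,-23.4,23.7,87.7]],
  ],
  claw=-0.05,
)

```text
clock: 10.63
eef_pos: [490.8, -10.1, 309.9]
tool_rot: [-3.14, -0.523, 0.13]
force: [0.6, -0.2, 0.6]
width: 40.7
```

```bash
python3 - <<'E'
from h import *
did([8,-99,44,-23.4,23.7,87.7])
print(meas()[2]['qpos'].round(2))
go(B(.5,1.5,160),tool(BIN[1],'v'))
E
```

```text
cmd [490.4 -10.3 309.8] meas [490.8 -10.1 309.9] rotdiff deg [0.07 0.01 0.05] F [ 0.6 -0.2  0.6] w 40.7 t 10.63
[ 0.73  0.15 -0.81  2.27  0.26  0.25 -0.14]
row [-50.    5.7 127.1] [0.02 0.02 0.02] to [511.2 -13.3 174.8]
```

>>> arm_command(
  rows=[
    [[-15,2,30,0,0,0],[-30,4,60,0,0,0],[-45,6,90,0,0,0],[-50,6,110,0,0,0],[-50,6,127,0,0,0],[-50,6,127,0,0,0],[-50,6,127,0,0,0],[-50,6,127,0,0,0],[-50,6,127,0,0,0],[-50,6,127,0,0,0]],
  ],
)

```text
clock: 11.47
eef_pos: [512.3, -13.3, 174.2]
tool_rot: [-3.14, -0.525, 0.128]
force: [-0.9, -0.8, -0.5]
width: 40.7
```

```bash
python3 - <<'E'
from h import *
did([-50,6,127,0,0,0])
print(meas()[2]['qpos'].round(2))
go(B(.5,1.5,88),tool(BIN[1],'v'))
grab('side','s7');crop('s7',200,60,350,180,5,'s7c')
E
```

```text
cmd [511.2 -13.7 174.9] meas [512.3 -13.3 174.2] rotdiff deg [0.05 0.12 0.11] F [-0.9 -0.8 -0.5] w 40.7 t 11.47
[ 0.69  0.58 -0.96  2.41  2.02  0.47 -1.86]
row [ 0.1 -0.3 72.1] [0.02 0.02 0.02] to [546.9  -8.7 112.5]
```

View pics/s7c.png

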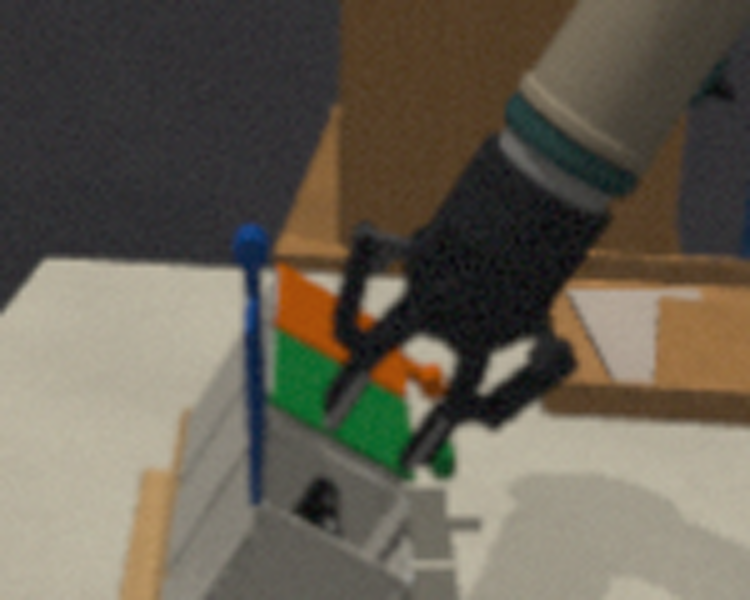

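```bash
python3 - <<'E'
from h import *
d=load('s7');P=cloud(d);p,R,s=meas();Q=(P-p)@R
g=d['pixels'].max(-1)
m=(g<70)&(abs(Q[...,0])<90)&(abs(Q[...,1])<60)&(Q[...,2]<5)&(Q[...,2]>-150)
for a in range(-120,5,8):
    k=m&(Q[...,2]>=a)&(Q[...,2]<a+8)
    if k.sum(): print(a,k.sum(),np.percentile(Q[...,0][k],[2,98]).round(0))
E
```

```text
-120 100 [-32.  45.]
-112 135 [-43.  63.]
-104 161 [-56.  71.]
-96 113 [-56.  67.]
-88 100 [-55.  66.]
-80 82 [-54.  64.]
-72 70 [-48.  61.]
-64 61 [-46.  58.]
-56 77 [-40.  54.]
-48 30 [-26.  43.]
-40 36 [-26.  88.]
-32 40 [-25.  88.]
-24 32 [-27.  83.]
-16 30 [-25.  77.]
-8 13 [-18.  72.]
0 5 [64. 68.]
```

>>> arm_command(
  rows=[
    [[0,0,10,0,0,0],[0,0,20,0,0,0],[0,0,30,0,0,0],[0,0,40,0,0,0],[0,0,50,0,0,0],[0,0,60,0,0,0],[0,0,68,0,0,0],[0,0,72,0,0,0],[0,0,72,0,0,0],[0,0,72,0,0,0]],
  ],
)

```text
clock: 12.35
eef_pos: [546.0, -8.5, 112.2]
tool_rot: [-3.141, -0.521, 0.13]
force: [-2.2, 0.2, -1.1]
width: 40.9
```

```bash
python3 - <<'E'
from h import *
did([0,0,72,0,0,0])
print(meas()[2]['qpos'].round(2))
grab('side','s8');crop('s8',200,60,350,180,5,'s8c')
grab('top','t8');crop('t8',240,100,360,220,5,'t8c')
E
```

```text
cmd [546.8  -9.  112.5] meas [546.   -8.5 112.2] rotdiff deg [ 0.08 -0.11  0.02] F [-2.2  0.2 -1.1] w 40.9 t 12.35
[ 0.63  0.79 -0.94  2.38  2.14  0.64 -1.92]
```

View pics/s8c.png

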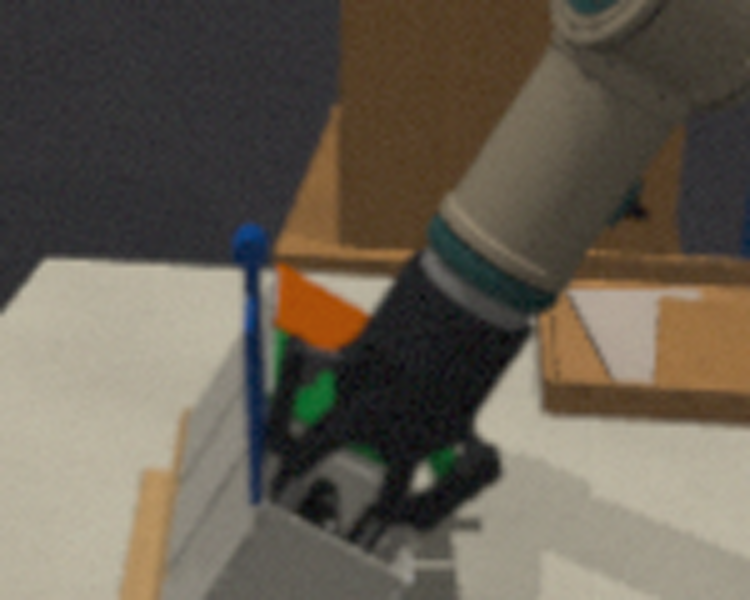

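View pics/t8c.png

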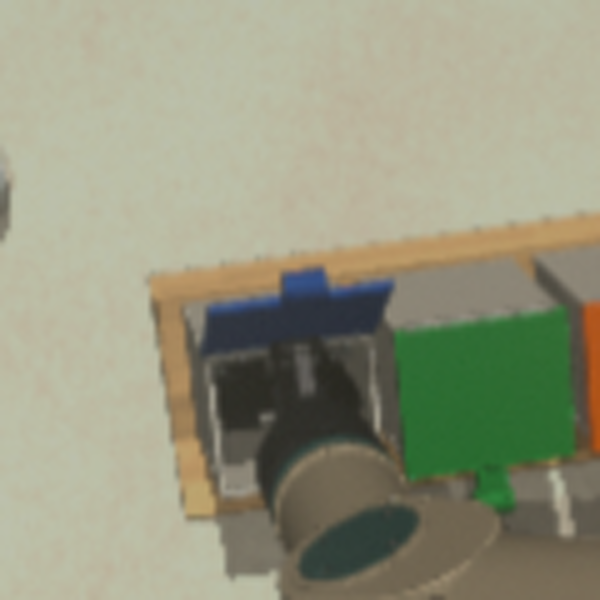

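>>> arm_command(
  rows=[
    [[0,0,0,0,0,0],[0,0,0,0,0,0],[0,0,0,0,0,0],[0,0,0,0,0,0],[0,0,0,0,0,0],[0,0,0,0,0,0]],
  ],
  claw=-1,
)

```text
clock: 12.95
eef_pos: [546.9, -8.3, 113.0]
tool_rot: [3.142, -0.524, 0.131]
force: [-5.1, -1.3, 6.3]
width: 15.1
```

```bash
python3 - <<'E'
from h import *
did([0]*6);p,R,s=meas();print(s['torque'].round(2))
W=Rz(BIN[1]).T@(p-BIN[0])-[0,0,36];print('v,y,u',W@Vv,W[1],W@U)
E
```

```text
cmd [546.8  -9.  112.5] meas [546.9  -8.3 113. ] rotdiff deg [ 0.04  0.04 -0.02] F [-5.1 -1.3  6.3] w 15.1 t 12.95
[-0.25  0.94 -0.13]
v,y,u 0.8649136045742551 1.8978789252662809 88.44014509894762
```

Gripped at 15.1 mm against a 16 mm bank. Now I draw it up along u.

>>> arm_command(
  rows=[
    [[0,0,-5,0,0,0],[0,0,-12,0,0,0],[0,0,-20,0,0,0],[0,0,-28,0,0,0],[0,0,-36,0,0,0],[0,0,-44,0,0,0],[0,0,-52,0,0,0],[0,0,-60,0,0,0],[0,0,-60,0,0,0]],
  ],
)

```text
clock: 13.7
eef_pos: [517.0, -12.3, 166.2]
tool_rot: [3.14, -0.525, 0.132]
force: [1.0, 0.6, -1.8]
width: 14.9
```

```bash
python3 - <<'E'
from h import *
did([0,0,-60,0,0,0]);print(meas()[2]['qpos'].round(2))
grab('side','s9');crop('s9',200,60,350,180,5,'s9c')
E
```

```text
cmd [517.1 -12.9 164.5] meas [517.  -12.3 166.2] rotdiff deg [-0.01  0.1  -0.06] F [ 1.   0.6 -1.8] w 14.9 t 13.7
[ 0.68  0.61 -0.96  2.41  2.03  0.5  -1.87]
```

View pics/s9c.png

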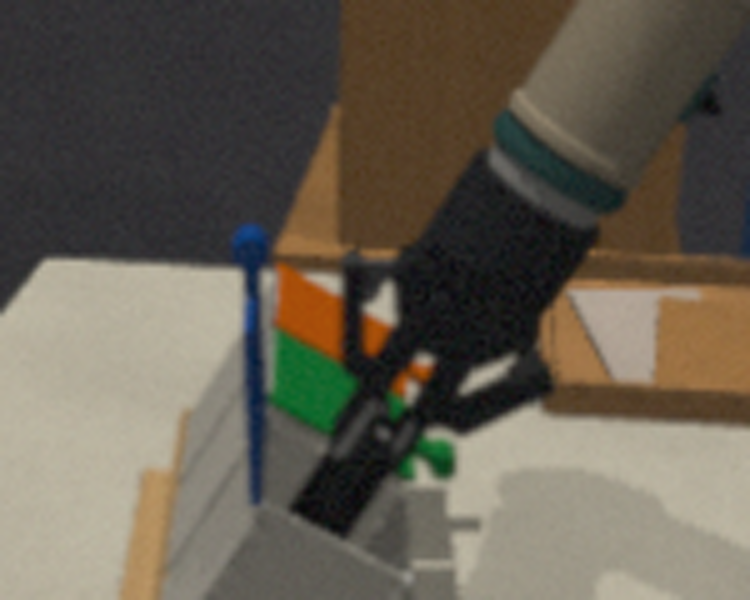

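>>> arm_command(
  rows=[
    [[0,0,-8,0,0,0],[0,0,-16,0,0,0],[0,0,-24,0,0,0],[0,0,-32,0,0,0],[0,0,-40,0,0,0],[0,0,-48,0,0,0],[0,0,-56,0,0,0],[0,0,-64,0,0,0],[0,0,-70,0,0,0],[0,0,-70,0,0,0],[0,0,-70,0,0,0]],
  ],
)

```text
clock: 14.67
eef_pos: [482.8, -16.9, 225.3]
tool_rot: [3.142, -0.524, 0.13]
force: [0.8, -0.1, -3.0]
width: 15.0
```

```bash
python3 - <<'E'
from h import *
did([0,0,-70,0,0,0]);print(meas()[2]['qpos'].round(2))
grab('side','s10');crop('s10',200,60,350,180,5,'s10c')
E
```

```text
cmd [482.4 -17.4 225.1] meas [482.8 -16.9 225.3] rotdiff deg [0.03 0.04 0.  ] F [ 0.8 -0.1 -3. ] w 15.0 t 14.67
[ 0.75  0.38 -0.93  2.42  1.78  0.27 -1.65]
```

View pics/s10c.png

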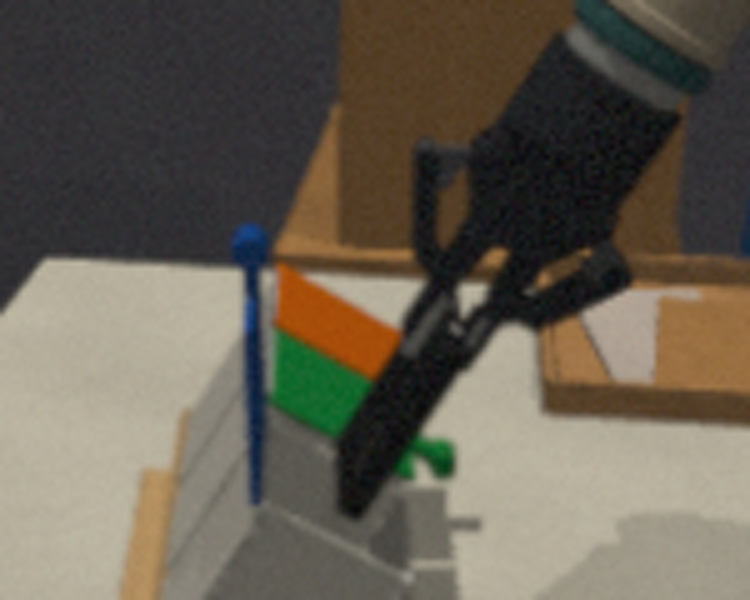

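```bash
python3 - <<'E'
from h import *
go(np.array([490,-15,300.]),tool(BIN[1],'v',0))
E
```

```text
row [ 44.2  -1.4 -61. ] [ 2.000e-02 -2.998e+01  2.000e-02] to [490. -15. 300.]
```

>>> arm_command(
  rows=[
    [[5,0,-8,0,-1,0],[10,0,-16,0,-4,0],[16,0,-24,0,-8,0],[22,0,-32,0,-12,0],[28,0,-40,0,-16,0],[34,0,-48,0,-20,0],[40,-1,-55,0,-24,0],[44,-1,-61,0,-28,0],[44,-1,-61,0,-30,0],[44,-1,-61,0,-30,0],[44,-1,-61,0,-30,0]],
  ],
)

```text
clock: 15.63
eef_pos: [490.3, -14.5, 298.8]
tool_rot: [-3.14, 0.001, 0.131]
force: [-0.7, -0.1, -2.4]
width: 14.8
```

```bash
python3 - <<'E'
from h import *
did([44,-1,-61,0,-30,0]);print(meas()[2]['qpos'].round(2))
go(np.array([490,300,300.]),tool(ST[1],'v',0))
E
```

```text
cmd [489.9 -15.4 299.9] meas [490.3 -14.5 298.8] rotdiff deg [ 0.13 -0.02 -0.05] F [-0.7 -0.1 -2.4] w 14.8 t 15.63
[ 0.73  0.52 -1.14  1.84  0.52  1.12 -0.46]
row [ 4.110e+01 -3.127e+02 -2.000e-01] [0.03 0.02 4.16] to [490. 300. 300.]
```

>>> arm_command(
  rows=[
    [[3,-20,0,0,0,0],[6,-45,0,0,0,0.5],[9,-70,0,0,0,1],[12,-95,0,0,0,1.3],[16,-120,0,0,0,1.6],[19,-145,0,0,0,2],[22,-170,0,0,0,2.3],[26,-195,0,0,0,2.6],[29,-220,0,0,0,3],[32,-245,0,0,0,3.4],[36,-270,0,0,0,3.8],[39,-290,0,0,0,4.2],[40,-303,0,0,0,4.2],[41,-310,0,0,0,4.2],[41,-313,0,0,0,4.2],[41,-313,0,0,0,4.2],[41,-313,0,0,0,4.2]],
  ],
)

```text
clock: 17.05
eef_pos: [490.0, 299.4, 299.9]
tool_rot: [3.14, 0.0, 0.057]
force: [0.6, -0.7, -2.3]
width: 15.0
```

```bash
python3 - <<'E'
from h import *
did([41,-313,0,0,0,4.2]);print(meas()[2]['qpos'].round(2))
go(S(20,0,160),tool(ST[1],'v',30))
E
```

```text
cmd [489.9 300.3 299.8] meas [490.  299.4 299.9] rotdiff deg [-0.04  0.02  0.02] F [ 0.6 -0.7 -2.3] w 15.0 t 17.05
[ 0.    0.61 -1.    1.63  0.55  1.21 -1.06]
row [-40.5  -7.8 121.2] [ 4.000e-02  3.002e+01 -3.000e-02] to [448.9 305.7 178.6]
```

>>> arm_command(
  rows=[
    [[-5,-1,0,0,5,0],[-10,-2,0,0,10,0],[-15,-3,0,0,15,0],[-20,-4,0,0,20,0],[-25,-5,10,0,25,0],[-30,-6,25,0,30,0],[-35,-7,45,0,30,0],[-40,-8,65,0,30,0],[-40,-8,85,0,30,0],[-40,-8,100,0,30,0],[-40,-8,100,0,30,0],[-40,-8,100,0,30,0]],
  ],
)

```text
clock: 18.05
eef_pos: [449.5, 305.6, 199.8]
tool_rot: [3.141, -0.522, 0.057]
force: [0.7, -0.0, -1.4]
width: 14.7
```

```bash
python3 - <<'E'
from h import *
did([-40,-8,100,0,30,0]);p,R,s=meas();print(s['qpos'].round(2))
go(S(20,0,160),tool(ST[1],'v',30))
grab('side','s11');crop('s11',190,170,340,310,5,'s11c')
grab('top','t11');crop('t11',150,150,270,250,6,'t11c')
for n in('s11','t11'):
    d=load(n);print(n,[np.round(proj(d,q),1) for q in(p,S(0,0,0),S(0,0,65))])
E
```

```text
cmd [449.5 306.  199.8] meas [449.5 305.6 199.8] rotdiff deg [-0.02 -0.08  0.01] F [ 0.7 -0.  -1.4] w 14.7 t 18.05
[-0.39  0.5  -0.7   2.24  1.44  0.73 -2.16]
row [-11.1   0.2  18.1] [ 0.04  0.02 -0.02] to [448.9 305.7 178.6]
s11 [array([289. , 212.5]), array([255.3, 275.4]), array([271.3, 256.9])]
t11 [array([192.8, 206.2]), array([199. , 195.1]), array([197.3, 202.2])]
```

View pics/s11c.png

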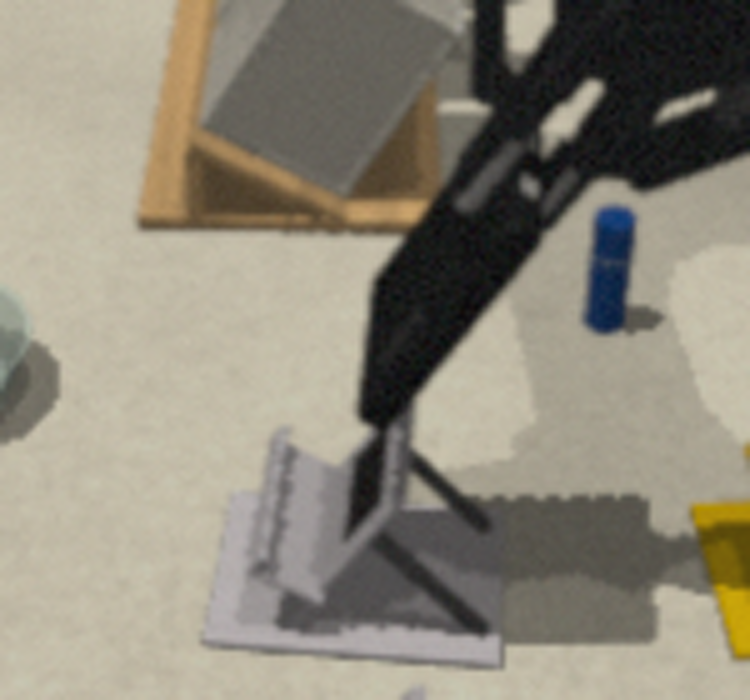

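View pics/t11c.png

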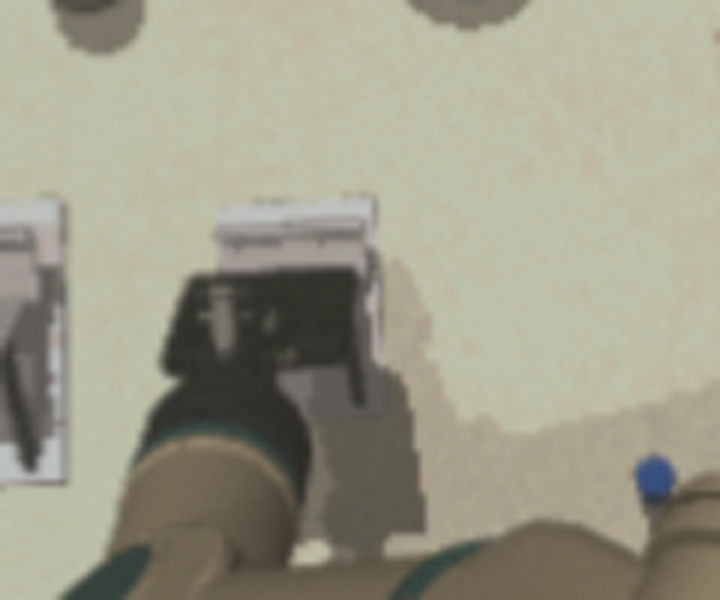

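```bash
python3 - <<'E'
from h import *
p,R,s=meas()
for n in('t11','s11'):
    d=load(n);P=cloud(d);Q=(P-p)@R;g=d['pixels'].max(-1)
    m=(g<75)&(abs(Q[...,0])<18)&(abs(Q[...,1])<60)&(Q[...,2]>5)&(Q[...,2]<100)
    print(n,m.sum(),'x',np.percentile(Q[...,0][m],[3,50,97]).round(1),'y',np.percentile(Q[...,1][m],[1,99]).round(1),'z',np.percentile(Q[...,2][m],[1,99]).round(1))
    X=Q[m]; 
    k=X[:,2]>20
    if k.sum()>20:
        A=np.c_[X[k][:,1:],np.ones(k.sum())];r=np.linalg.lstsq(A,X[k][:,0],rcond=None)[0];print('slope x vs y,z',r.round(3))
    # edges y as a function of z
    for a in range(8,90,12):
        q=X[(X[:,2]>=a)&(X[:,2]<a+12)]
        if len(q)>3: print(a,len(q),np.percentile(q[:,1],[1,99]).round(1))
    SP=(P-ST[0])@Rz(ST[1])-[0,0,30];sx=SP@Vv;sz=SP@U;sy=SP[...,1]
    k=(abs(sx)<8)&(sz>15)&(sz<62)&(abs(sy)<60)&(g>60);print('backrest y',np.percentile(sy[k],[2,98]).round(1),'x',np.percentile(sx[k],[10,50,90]).round(1),k.sum())
    k=(sx>3)&(sx<25)&(abs(sz)<8)&(abs(sy)<60)&(g>60);print('ledge y',np.percentile(sy[k],[2,98]).round(1),'z',np.percentile(sz[k],[10,50,90]).round(1),k.sum())
E
```

```text
t11 131 x [1.  7.1 9.4] y [-38.5  43.5] z [ 7.3 73.7]
slope x vs y,z [-0.039 -0.017  8.145]
8 24 [-39.4  41.7]
20 23 [-37.8  43.5]
32 26 [-26.9  43.4]
44 24 [-29.8  42.9]
56 19 [-7.1 42.1]
68 13 [-25.5  42.6]Traceback (most recent call last):
  File "<stdin>", line 16, in <module>
    return _quantile_unchecked(
        a, q, axis, out, overwrite_input, method, keepdims, weights)
    return _ureduce(a,
                    func=_quantile_ureduce_func,
    ...<5 lines>...
                    overwrite_input=overwrite_input,
                    method=method)
    r = func(a, **kwargs)
    result = _quantile(arr,
                       quantiles=q,
    ...<2 lines>...
                       out=out,
                       weights=wgt)
    slices_having_nans = np.isnan(arr[-1, ...])
                                  ~~~^^^^^^^^^
IndexError: index -1 is out of bounds for axis 0 with size 0
```

```bash
python3 - <<'E'
from h import *
for n in('side0','top0','s11'):
    d=load(n);P=cloud(d);g=d['pixels'].max(-1)
    SP=(P-ST[0])@Rz(ST[1])-[0,0,30];sx=SP@Vv;sz=SP@U;sy=SP[...,1]
    k=(abs(sx)<8)&(sz>15)&(sz<62)&(abs(sy)<60)
    if k.sum()>5: print(n,'backrest y',np.percentile(sy[k],[2,98]).round(1),'x',np.percentile(sx[k],[10,50,90]).round(1),k.sum())
    k=(sx>3)&(sx<25)&(abs(sz)<8)&(abs(sy)<60)
    if k.sum()>5: print('ledge y',np.percentile(sy[k],[2,98]).round(1),'z',np.percentile(sz[k],[10,50,90]).round(1),k.sum())
    k=(sx>22)&(sx<36)&(abs(sz-7)<4)&(abs(sy)<60)
    if k.sum()>3: print('lip x',np.percentile(sx[k],[5,50,95]).round(1),'y',np.percentile(sy[k],[2,98]).round(1),k.sum())
go(S(14,0,105),tool(ST[1],'v',30))
E
```

```text
side0 backrest y [-31.8  36.1] x [-0.2  2.1  2.7] 266
ledge y [-37.3  40.4] z [-1.9 -0.6  0.7] 262
lip x [28.  30.4 31.8] y [-37.1  40.4] 73
top0 backrest y [-32.   35.1] x [-2.8 -0.9  0.7] 119
ledge y [-37.2  39.8] z [-4.   0.9  4.3] 144
lip x [24.2 28.7 31. ] y [-35.7  39.2] 36
s11 backrest y [-29.5  35.5] x [-0.3  2.   2.7] 238
ledge y [-36.8  39.7] z [-1.8 -0.6  0.6] 260
lip x [28.1 30.6 31.8] y [-35.7  41.3] 69
row [-17.    0.2  73.1] [ 0.04  0.02 -0.02] to [471.2 307.  127.9]
```

>>> arm_command(
  rows=[
    [[-6,0,5,0,0,0],[-12,-1,12,0,0,0],[-17,-1,20,0,0,0],[-17,-1,30,0,0,0],[-17,-1,40,0,0,0],[-17,-1,50,0,0,0],[-17,-1,60,0,0,0],[-17,-1,68,0,0,0],[-17,-1,73,0,0,0],[-17,-1,73,0,0,0],[-17,-1,73,0,0,0]],
  ],
)

```text
clock: 19.07
eef_pos: [471.3, 309.0, 128.9]
tool_rot: [-3.141, -0.524, 0.057]
force: [0.4, 0.0, -2.6]
width: 15.2
```

```bash
python3 - <<'E'
from h import *
did([-17,-1,73,0,0,0]);p,R,s=meas();print(s['qpos'].round(2))
go(S(11,1.5,84.4),tool(ST[1],'v',30))
grab('side','s12');crop('s12',220,210,330,310,7,'s12c')
E
```

```text
cmd [471.1 308.2 128. ] meas [471.3 309.  128.9] rotdiff deg [0.07 0.02 0.03] F [ 0.4  0.  -2.6] w 15.2 t 19.07
[-0.41  0.67 -0.65  2.25  1.7   0.77 -2.39]
row [-3.  -0.3 20.7] [ 0.04  0.02 -0.02] to [478.8 308.9 108.6]
```

View pics/s12c.png

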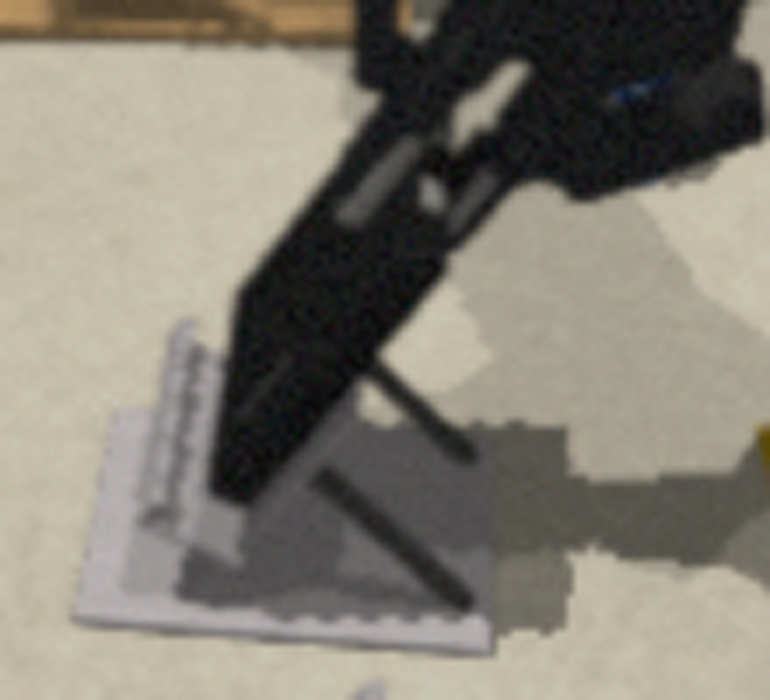

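>>> arm_command(
  rows=[
    [[0,0,4,0,0,0],[0,0,8,0,0,0],[-1,0,11,0,0,0],[-1,0,14,0,0,0],[-2,0,16,0,0,0],[-2,0,17,0,0,0],[-2,0,17,0,0,0],[-2,0,17,0,0,0]],
  ],
)

```text
clock: 19.78
eef_pos: [477.9, 309.4, 112.7]
tool_rot: [-3.141, -0.523, 0.057]
force: [0.1, 0.7, -3.0]
width: 14.7
```

```bash
python3 - <<'E'
from h import *
did([-2,0,17,0,0,0])
grab('side','s13');crop('s13',220,210,330,310,7,'s13c')
E
```

```text
cmd [477.9 308.5 112.3] meas [477.9 309.4 112.7] rotdiff deg [ 0.06  0.   -0.01] F [ 0.1  0.7 -3. ] w 14.7 t 19.78
```

View pics/s13c.png

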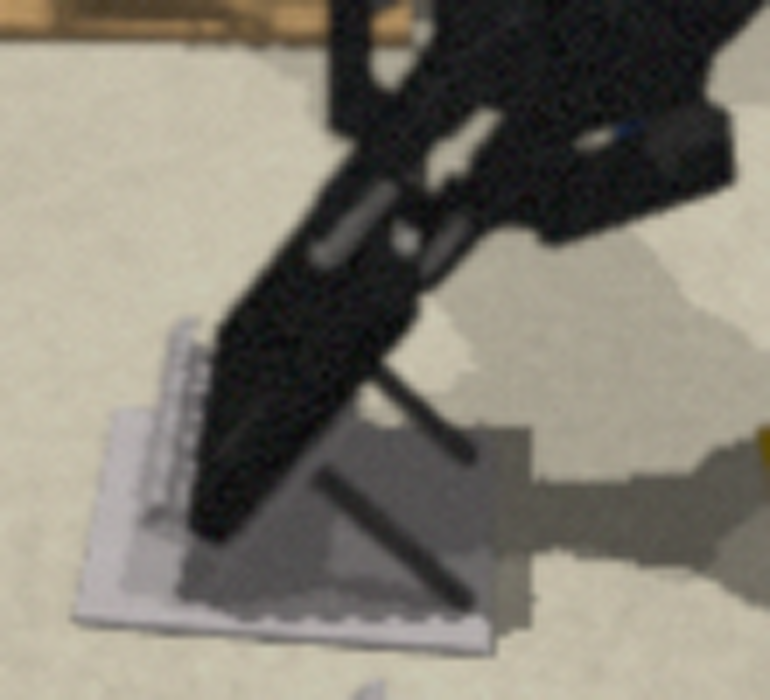

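>>> arm_command(
  rows=[
    [[0,0,1,0,0,0],[0,0,2,0,0,0],[0,0,3,0,0,0],[0,0,3,0,0,0],[0,0,3,0,0,0]],
  ],
)

```text
clock: 20.25
eef_pos: [479.5, 309.4, 110.2]
tool_rot: [-3.141, -0.523, 0.057]
force: [-0.4, -0.2, -2.6]
width: 15.3
```

```bash
python3 - <<'E'
from h import *
did([0,0,3,0,0,0])
E
```

```text
cmd [479.4 308.6 109.7] meas [479.5 309.4 110.2] rotdiff deg [0.06 0.01 0.01] F [-0.4 -0.2 -2.6] w 15.3 t 20.25
```

>>> arm_command(
  rows=[
    [[0,0,1,0,0,0],[0,0,2,0,0,0],[0,0,2,0,0,0],[0,0,2,0,0,0]],
  ],
)

```text
clock: 20.58
eef_pos: [480.2, 309.8, 108.8]
tool_rot: [-3.141, -0.524, 0.058]
force: [-3.6, -0.5, 3.6]
width: 14.9
```

```bash
python3 - <<'E'
from h import *
did([0,0,2,0,0,0])
E
```

```text
cmd [480.4 308.7 108. ] meas [480.2 309.8 108.8] rotdiff deg [ 0.1   0.03 -0.03] F [-3.6 -0.5  3.6] w 14.9 t 20.58
```

>>> arm_command(
  rows=[
    [[-1,0,-0.5,0,0,0],[-2,0,-0.5,0,0,0],[-2,0,-0.5,0,0,0],[-2,0,-0.5,0,0,0]],
  ],
)

```text
clock: 20.92
eef_pos: [478.8, 309.4, 108.1]
tool_rot: [-3.141, -0.524, 0.057]
force: [-0.2, -0.5, 1.3]
width: 15.1
```

```bash
python3 - <<'E'
from h import *
did([-2,0,-0.5,0,0,0]);print(meas()[2]['torque'])
grab('side','s14');crop('s14',220,210,330,310,7,'s14c')
E
```

```text
cmd [478.4 308.6 107.4] meas [478.8 309.4 108.1] rotdiff deg [0.06 0.06 0.01] F [-0.2 -0.5  1.3] w 15.1 t 20.92
[-0.16328434  0.4306641   0.01805212]
```

View pics/s14c.png

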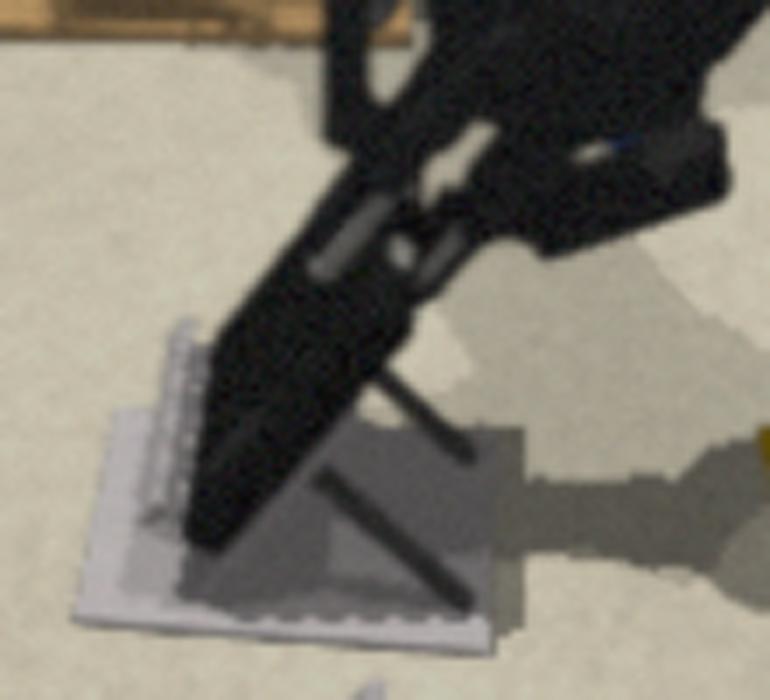

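>>> arm_command(
  rows=[
    [[-1,0,0,0,0,0],[-2,0,0,0,0,0],[-2,0,0,0,0,0],[-2,0,0,0,0,0]],
  ],
)

```text
clock: 21.3
eef_pos: [476.7, 309.2, 106.9]
tool_rot: [-3.141, -0.523, 0.057]
force: [0.0, -0.6, 1.0]
width: 14.9
```

```bash
python3 - <<'E'
from h import *
did([-2,0,0,0,0,0]);print(meas()[2]['torque'])
E
```

```text
cmd [476.7 308.5 106.4] meas [476.7 309.2 106.9] rotdiff deg [ 0.06  0.01 -0.  ] F [ 0.  -0.6  1. ] w 14.9 t 21.3
[-0.16582077  0.33883879 -0.0593003 ]
```

>>> arm_command(
  rows=[
    [[0,0,0,0,0,0],[0,0,0,0,0,0],[0,0,0,0,0,0],[0,0,0,0,0,0],[0,0,0,0,0,0]],
  ],
  claw=-0.05,
)

```text
clock: 21.72
eef_pos: [476.8, 309.2, 106.9]
tool_rot: [-3.141, -0.523, 0.057]
force: [-0.8, -0.3, -0.1]
width: 40.4
```

```bash
python3 - <<'E'
from h import *
did([0]*6)
grab('side','s15');crop('s15',220,210,330,310,7,'s15c')
E
```

```text
cmd [476.7 308.5 106.4] meas [476.8 309.2 106.9] rotdiff deg [0.06 0.01 0.01] F [-0.8 -0.3 -0.1] w 40.4 t 21.72
```

View pics/s15c.png

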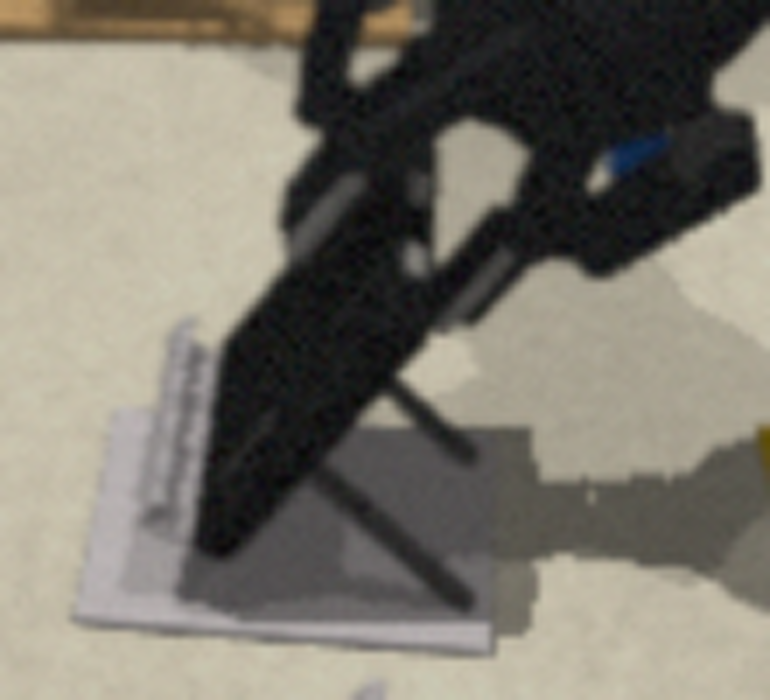

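Released; the bank leans on the backrest. I retreat straight up the slope, with a near-body blue glint visible behind (the balm, not in the path).

>>> arm_command(
  rows=[
    [[0,0,-4,0,0,0],[0,0,-10,0,0,0],[0,0,-20,0,0,0],[0,0,-32,0,0,0],[0,0,-45,0,0,0],[0,0,-60,0,0,0],[0,0,-75,0,0,0],[0,0,-90,0,0,0],[0,0,-90,0,0,0],[0,0,-90,0,0,0]],
  ],
)

```text
clock: 22.6
eef_pos: [431.9, 307.0, 186.0]
tool_rot: [-3.14, -0.525, 0.057]
force: [-0.5, 0.4, 0.5]
width: 41.0
```

```bash
python3 - <<'E'
from h import *
did([0,0,-90,0,0,0]);print(meas()[2]['qpos'].round(2))
for n in('side','top'):
    t={'side':'s16','top':'t16'}[n];d=grab(n,t);P=cloud(d);g=d['pixels'].max(-1)
    SP=(P-ST[0])@Rz(ST[1])-[0,0,30];sx=SP@Vv;sz=SP@U;sy=SP[...,1]
    m=(g<75)&(sx>-8)&(sx<40)&(sz>2)&(sz<125)&(abs(sy)<70)
    print(n,m.sum(),'x',np.percentile(sx[m],[3,50,97]).round(1),'y',np.percentile(sy[m],[2,98]).round(1),'z',np.percentile(sz[m],[1,99]).round(1))
    k=m&(sz>15)&(sz<100)&(sx>8);A=np.c_[sy[k],sz[k],np.ones(k.sum())];print('face tilt (rad) dx/dy,dx/dz',np.linalg.lstsq(A,sx[k],rcond=None)[0].round(3))
crop('s16',200,190,330,310,6,'s16c');crop('t16',160,150,250,230,8,'t16c')
E
```

```text
cmd [431.8 305.9 184.4] meas [431.9 307.  186. ] rotdiff deg [0.13 0.13 0.  ] F [-0.5  0.4  0.5] w 41.0 t 22.6
[-0.43  0.52 -0.7   2.28  1.5   0.75 -2.27]
side 1030 x [ 3.9 16.3 18.6] y [-31.8  46.5] z [  5. 110.]
face tilt (rad) dx/dy,dx/dz [-0.057  0.025 15.687]
top 332 x [ 4.1 14.5 17.2] y [-40.4  40.7] z [ 12.2 113.6]
face tilt (rad) dx/dy,dx/dz [-0.0000e+00 -1.3000e-02  1.5576e+01]
```

View pics/s16c.png

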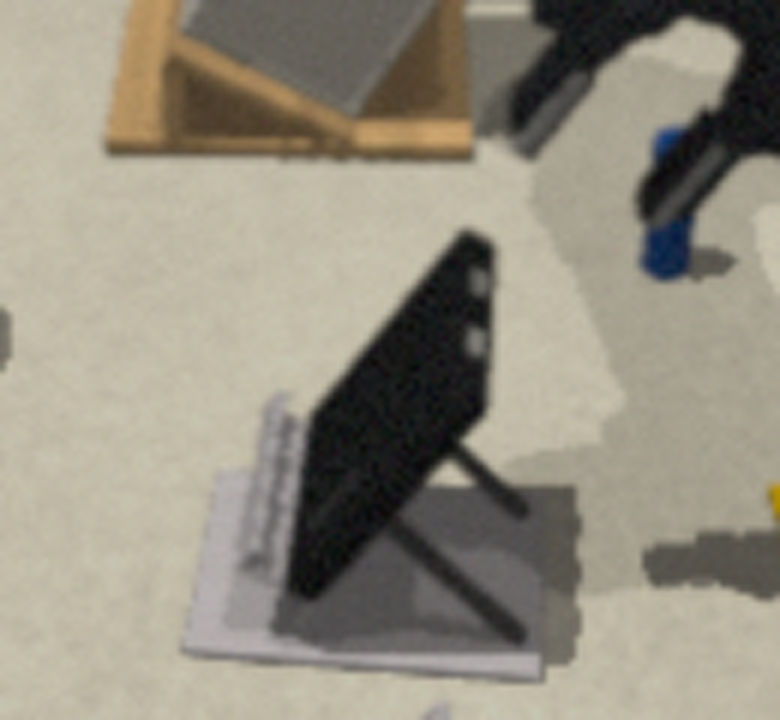

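View pics/t16c.png

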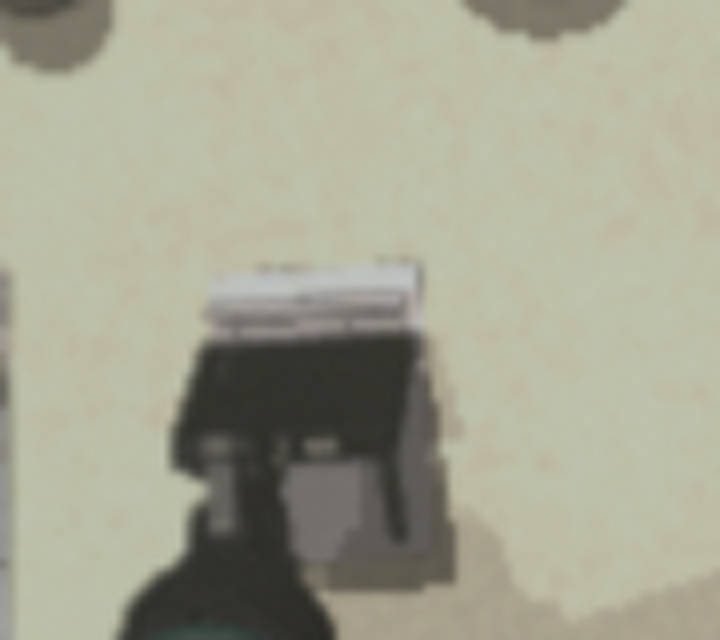

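View pics/t16.png

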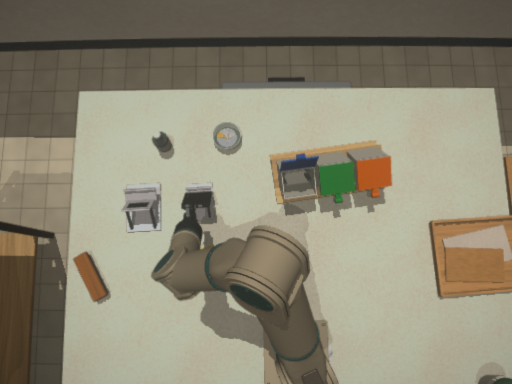

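```bash
python3 - <<'E'
from h import *
print(order.finish_job())
E
```

```text
the job is handed in; nothing more can be done
None
```

The power bank is out of the blue-lid bin and leaning on the small aluminium stand, released. I handed the job in at about 23 s of the 72 s; `finish_job` reports no verdict.

**What I did**
- I gripped the blue tab by its ends and swung the lid up its arc to about 123° (2.1 rad, measured in both views).
- I gripped the bank by its top edge across its 16 mm thickness and drew it up along the slot. Its centre rose to about 190 mm above the bin's origin, against the 150 mm required.
- I carried it to the stand and lowered it until the ledge was felt (about 7 N). I then slid it to within about 0.3 mm of the backrest, opened the fingers and backed off 90 mm up the slope.

**Last checks, in the stand's axes**
- **Position:** the bank's near faces lie at x 15–18 mm, so its centre is at x about 8 mm. It is 0–7 mm off the middle in y, with its length running from about 1 to 111 mm up the backrest.
- **Tilt:** 0.06 rad or less.
- **Surroundings:** the orange and green lids are shut, and the dish, spray bottle and lip balm stand where they were. The last top view hides the balm behind the arm, but the side view shows it standing.
- **Robot:** clear of everything, with wrist force near zero.

**What disagreed**
- The two cameras differ by about 4 mm in x on the rack and 6 mm in y on the stand, so I used fits across both views.
- My first approach to the tab, with the tool tilted 30°, ran against an arm joint limit. I redid it with the tool pointing straight down.

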